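# Tighten the two taper plugs of the press gearbox until snug

### The job

The press gearbox has been serviced and its two tapered filler plugs are still loose. Push the cross bar of each plug round clockwise (seen from above), in either order, until the taper jams and the plug goes snug, then about 20 degrees more so that its brass hexagon bush has just turned along with it, and stop: more than 45 degrees past snug would spoil the thread. Leave the pen on the gearbox and the loupe and the jar behind it where they are.

Things in the scene. Friction and masses are not known exactly. Their poses are not given: they have to be found in the camera images.
- gearbox: Fixed grey cast gearbox: foot plate 150 x 330 x 12 mm, housing 118 x 300 mm, flat top 83 mm above the table. Origin: centre of its underside on the table; its y axis runs along its length. The plugs stand on it at y = +100 mm (left) and -100 mm (right) of its frame. It cannot move; its place and yaw differ from run to run.
- left_bar (a point): Centre of the left plug's round steel cross bar, on the plug's upright turning axis, 138 mm above the table. x axis: along the bar; z: up. Bar 12 mm thick, reaching 80 mm either side of the axis, with 16 mm balls at its ends; 43 mm of air below it. The stem in the middle (radius 13 mm) rises 11 mm above it. The plug only turns (it does not visibly sink) and stays where it is left.
- left_plug: The left plug; origin on its axis 89 mm above the table. Torque to turn it clockwise: 0.06 N m while it runs in for an unknown 0.5 to 1.8 rad; 0.2 to 0.26 as the taper bites for an unknown 0.2 to 0.7 rad; 0.9 to 0.95 once snug (19 N at 50 mm from the axis; up to 40 % less as felt when stopped). No stop, no fixed snug angle; the start angle tells nothing; the two plugs differ.
- left_bush_corner (a point): One upper corner of the brass hexagon bush (42 mm across flats, 14 mm high) round the foot of the left plug, 24 mm from the plug's axis, 103 mm above the table. The bush stands still until the plug is snug, then turns along with it.
- right_bar (a point): Centre of the right plug's round steel cross bar, on the plug's upright turning axis, 138 mm above the table. x axis: along the bar; z: up. Bar 12 mm thick, reaching 80 mm either side of the axis, with 16 mm balls at its ends; 43 mm of air below it. The stem in the middle (radius 13 mm) rises 11 mm above it. The plug only turns (it does not visibly sink) and stays where it is left.
- right_plug: The right plug; origin on its axis 89 mm above the table. Torque to turn it clockwise: 0.06 N m while it runs in for an unknown 0.5 to 1.8 rad; 0.2 to 0.26 as the taper bites for an unknown 0.2 to 0.7 rad; 0.9 to 0.95 once snug (19 N at 50 mm from the axis; up to 40 % less as felt when stopped). No stop, no fixed snug angle; the start angle tells nothing; the two plugs differ.
- right_bush_corner (a point): One upper corner of the brass hexagon bush (42 mm across flats, 14 mm high) round the foot of the right plug, 24 mm from the plug's axis, 103 mm above the table. The bush stands still until the plug is snug, then turns along with it.
- pen: black drafting pen, 136 x 12 x 12 mm, lying on top of the gearbox between the plugs; loose bystander
- loupe: black waisted loupe, 43 mm across, 41 mm high, behind and left of the gearbox; loose bystander, origin under its centre
- rosin: amber jar with black lid, 58 mm across, 76 mm high, behind and right of the gearbox; loose bystander, origin under its centre

How it is judged:
By the outcome, as a careful person would: the job done as asked, in the order asked, and still so for the second after the job is handed in, with the robot touching nothing.
It also fails if it takes over 64 s, if anything falls off the work surface, if the arm or the gripper's body presses on something with over 40 N, if the wrist force passes 120 N, or if a joint passes its speed limit or range.

### The arm

A 7-joint arm with a two-finger parallel gripper is mounted at the origin on the work surface; the furniture and walls round the work are solid. World frame = base frame: x ahead of the robot, y to its left, z up, the work surface at z = 0. Lengths are in mm, angles in rad, forces in N, time in s.
With the tool pointing down it reaches from about 400 to 875 mm from the base axis. Payload 4.4 kg.
Tool frame: the origin (TCP) lies at the very end of the fingers, on their centre line; the grasp point (between the pads) lies 19 mm behind it; z points along the fingers, x is the direction in which the jaws open and shut, and the axes are right-handed (so a half turn about z gives the same grasp; the last joint's range is limited). The gripper opens to 85 mm and grips with 20 to 120 N. Pads are 22 mm wide; open, the fingers measure 114 mm over their backs; the gripper's body (76 mm by 85 mm) begins 54 mm behind the grasp point. The pads swing forward as they close: fully open they stand 13 mm farther back than shut.
Start: joints at [-1.365, 0.628, 0.038, 1.517, -0.027, 0.996, -0.02], TCP at [174.478, 626.159, 231.313] pointing down, gripper open.
Joint ranges: [-3.06, 3.06], [-0.37, 2.12], [-1.25, 1.32], [0.18, 2.47], [-1.1, 4.24], [0.23, 1.98], [-2.94, 2.94]. Speed limits (rad/s): [2.57, 2.57, 3.14, 3.14, 3.14, 3.14, 3.14].

### API

Orientations are given as [roll, pitch, yaw] about the fixed x, y, z axes, in that order (R = Rz(yaw) Ry(pitch) Rx(roll)).
In Python, from cell import telemetry, get_image, get_calibration, ctrl gives the robot as it stands. The module is installed in compiled form; this text tells all that it offers.
- The arm moves only by the tool arm_command, never from a script. Its arguments are lists of equal length, an entry for each row: "rot": the turn, a rotation vector about the world's x, y, z in degrees, a list of three; "slide": the shift along the world's x, y, z in mm, a list of three; "gripper": the finger opening in mm, from 0 to 85.4. A call has 1 to 5 rows; each row shifts and turns the pose as measured when the row begins; what a row does not reach is not made up. A row lasts 1/12 s, in which the tool goes at most 41.7 mm and 7.16 degrees, less where a joint would pass 70% of its speed; a pose out of reach is approached as far as the arm can. A call with a gripper value outside its range is refused whole. The fingers move at their own pace and stop on an object; the grip force is fixed at half the most. Time passes only in rows, so rows that do not move let the fingers close. It gives the time, the measured TCP pose, the force and the opening at its end, in the units of the state.
- telemetry.read_state(): the state, without advancing time (a new reading comes with each control period).
- get_image(name): name is "scene" or "side" or "wrist"; returns (picture, depth): 420x560x3 uint8, red, green, blue; 420x560 float32, mm along the optical axis (not along the pixel's ray), 0 where there is no reading.
- get_calibration(name): a dict with "fx", "fy", "cx", "cy" (pixels), "xyz" and "attitude" of the camera in the world. Camera axes: x right, y up, looking along -z (the intrinsics and any distortion apply to the point x, -y, -z); pixel columns grow to the right and rows downward; lengths in mm; the calibration is good to about 2 mm. A picture is of the moment at which its call begins: read the wrist's pose just before it. get_calibration takes no time and is no camera call; for the wrist camera it gives the pose at the moment of the call.
- ctrl.finish_job(): hands the job in, once; it reports no verdict.
The state is a dict: "clock": time; "qpos": joint angles; "qd": joint speeds; "tau": joint torques, N m; "eef_pos": TCP position; "tool_rot": TCP orientation; "force": force on the tool from outside, world axes, zero at the start; "torque": the same for the moment, N m; "width": finger opening in mm.
Only numpy, scipy, OpenCV 4.12 (cv2) and the standard library are available. Lean on these libraries where they do the work, as an engineer would, in place of code of your own. Each camera call takes 0.05 s, during which the arm holds its last target.

## Working session

There is one attempt and no reset: what is moved stays moved. The work goes in short steps, Python scripts to look and compute and a tool call to move; the robot and the scene stay as the last step left them, time stands still between calls to the robot, and variables do not carry over. Pictures are saved under pics/ and viewed, and the job is handed in when it is done.

Besides the shell and the picture viewer there is one more tool, called by a JSON object that holds its "op" and its "data". arm_command: Moves the arm, as the interface text tells. Its arguments: {"type":"object","properties":{"rot":{"type":"array"},"slide":{"type":"array"},"gripper":{"type":"array"}},"required":["rot","slide","gripper"]}

```bash
mkdir -p pics; ls
python3 - <<'E'
from cell import telemetry,get_image,get_calibration
import cv2
print(telemetry.read_state())
for n in ["scene","side","wrist"]:
    c=get_calibration(n);print(n,c)
    p,d=get_image(n)
    cv2.imwrite(f"pics/{n}0.png",p[:,:,::-1])
    import numpy as np
    np.save(f"pics/{n}0d.npy",d)
E
```

```text
pics
{'clock': 0.0, 'qpos': array([-1.36482945,  0.62934642,  0.03842861,  1.51834075, -0.02701049,
        0.99633081, -0.01996779]), 'qd': array([ 0.00015121,  0.00014929,  0.00049886, -0.00108808,  0.00127029,
        0.00102117, -0.00098751]), 'tau': array([-2.01970443e-04, -5.63410020e+01,  1.22684229e+00, -1.93430650e+01,
        1.12193293e-02,  1.08873876e-02, -2.08690047e-06]), 'eef_pos': array([174.27626813, 625.55559879, 230.39738314]), 'tool_rot': array([3.14158447e+00, 1.90786722e-03, 1.29906736e+00]), 'force': array([0.24268513, 0.45027866, 0.037651  ]), 'torque': array([-0.06876107, -0.02494139,  0.007198  ]), 'width': 85.12234623573576}
scene {'fx': 511.5846752694013, 'fy': 511.5846752694013, 'cx': 277.52636519576123, 'cy': 215.25457162354846, 'xyz': array([271.692306  , 523.88716663, 836.09640782]), 'attitude': array([ 0.77944299,  0.00742661, -2.66832666])}
side {'fx': 497.1816711775479, 'fy': 497.1816711775479, 'cx': 280.29344834571907, 'cy': 205.761711703582, 'xyz': array([398.4934041 , 773.76675613, 676.801941  ]), 'attitude': array([ 9.94603036e-01, -9.95406233e-04, -2.92362557e+00])}
wrist {'fx': 329.2582024487978, 'fy': 329.2582024487978, 'cx': 278.3250945088509, 'cy': 208.61538380147954, 'xyz': array([106.64481059, 644.09068223, 373.0440837 ]), 'attitude': array([-0.28097841,  0.00228792,  1.29930469])}
```

View pics/scene0.png

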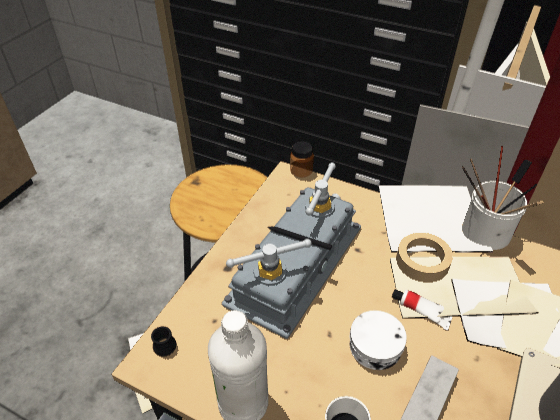

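View pics/side0.png

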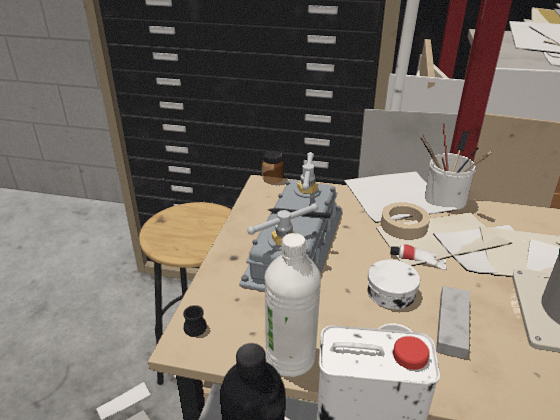

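View pics/wrist0.png

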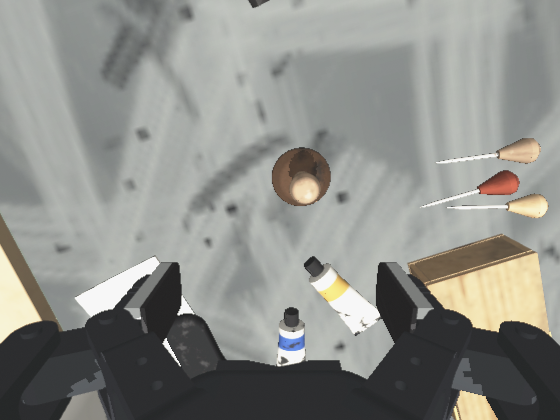

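```bash
cat > h.py <<'E'
import numpy as np, cv2
from scipy.spatial.transform import Rotation as Ro
from cell import telemetry,get_image,get_calibration
def Rm(a): return Ro.from_euler('xyz',a).as_matrix()
def unproj(c,u,v,d):
    u=np.asarray(u,float);v=np.asarray(v,float);d=np.asarray(d,float)
    p=np.stack([(u-c['cx'])/c['fx']*d,-(v-c['cy'])/c['fy']*d,-d],-1)
    return p@Rm(c['attitude']).T+np.array(c['xyz'])
def proj(c,P):
    q=(np.asarray(P,float)-np.array(c['xyz']))@Rm(c['attitude'])
    return np.stack([c['cx']+c['fx']*q[...,0]/-q[...,2],c['cy']-c['fy']*q[...,1]/-q[...,2]],-1)
def cloud(c,d):
    v,u=np.mgrid[:d.shape[0],:d.shape[1]]
    P=unproj(c,u,v,d); P[d<=0]=np.nan
    return P
E
python3 - <<'E'
from h import *
for n in ["scene","side"]:
    c=get_calibration(n);d=np.load(f"pics/{n}0d.npy");P=cloud(c,d)
    np.save(f"pics/{n}0P.npy",P)
    pts={"scene":[(269,250),(321,186),(232,262),(311,241),(333,168),(310,208),(260,240),(330,240),(303,150),(164,336),(240,320),(400,255),(235,320),(500,215)],"side":[(284,217),(309,160),(252,229),(315,209),(273,158),(194,312),(295,243)]}[n]
    for u,v in pts: print(n,u,v,np.round(P[v,u]))
E
```

```text
scene 269 250 [559.   6. 150.]
scene 321 186 [ 545. -189.  150.]
scene 232 262 [606.  57. 146.]
scene 311 241 [521. -94.  93.]
scene 333 168 [ 548. -260.  142.]
scene 310 208 [ 540. -125.  147.]
scene 260 240 [ 653. -123.    1.]
scene 330 240 [ 494. -126.   78.]
scene 303 150 [ 664. -363.   78.]
scene 164 336 [695. 172.   8.]
scene 240 320 [493. 210. 253.]
scene 400 255 [ 362. -186.   38.]
scene 235 320 [499. 214. 254.]
scene 500 215 [ 209. -316.  106.]
side 284 217 [559.  16. 149.]
side 309 160 [ 553. -231.  143.]
side 252 229 [610.  59. 143.]
side 315 209 [508. -43. 136.]
side 273 158 [ 667. -353.   73.]
side 194 312 [691. 172.  24.]
side 295 243 [499. 223. 251.]
```

```bash
python3 - <<'E'
from h import *
for n in ["scene","side"]:
    P=np.load(f"pics/{n}0P.npy"); p=cv2.imread(f"pics/{n}0.png")
    x,y,z=P[...,0],P[...,1],P[...,2]
    for nm,c0 in [("L",(557,8)),("R",(547,-190))]:
        r=np.hypot(x-c0[0],y-c0[1])
        st=(r<25)&(z>146)&(z<153)
        print(n,nm,"stem top",P[st].mean(0).round(1),st.sum(),P[st].min(0).round(),P[st].max(0).round())
        b=(r<100)&(r>16)&(z>132)&(z<150)
        Q=P[b]; m=Q.mean(0); w,V=np.linalg.eigh(np.cov(Q[:,:2].T)); a=V[:,1]
        s=(Q[:,:2]-m[:2])@a
        print("bar",b.sum(),"mean",m.round(1),"dir deg",np.degrees(np.arctan2(a[1],a[0])).round(1),"ends",(m[:2]+a*s.min()).round(1),(m[:2]+a*s.max()).round(1), "len",np.ptp(s).round(1),"mid",(m[:2]+a*(s.min()+s.max())/2).round(1))
    # top face
    t=(z>78)&(z<88)&(x>430)&(x<680)&(y>-330)&(y<150)
    Q=P[t]; 
    rect=cv2.minAreaRect(Q[:,:2].astype(np.float32)); print(rect)
    print('z med',np.median(Q[:,2]))
    pm=(z>89)&(z<100)&(x>430)&(x<680)&(y>-150)&(y<-40)
    if pm.sum()>5: print("pen",pm.sum(),cv2.minAreaRect(P[pm][:,:2].astype(np.float32)))
E
python3 - <<'E'
import cv2
a=cv2.imread('pics/scene0.png')[140:350,210:390]
cv2.imwrite('pics/z0.png',cv2.resize(a,None,fx=2.8,fy=2.8,interpolation=cv2.INTER_CUBIC))
a=cv2.imread('pics/side0.png')[140:320,220:370]
cv2.imwrite('pics/z1.png',cv2.resize(a,None,fx=3.2,fy=3.2,interpolation=cv2.INTER_CUBIC))
E
```

```text
scene L stem top [559.8   5.5 149.9] 153 [542. -12. 146.] [576.  24. 153.]
bar 495 mean [560.4   8.  143.2] dir deg 45.5 ends [503.1 -50.3] [614.2  62.9] len 158.6 mid [558.7   6.3]
scene R stem top [ 546.7 -192.9  149.9] 112 [ 534. -212.  146.] [ 559. -167.  153.]
bar 282 mean [ 545.4 -185.7  144. ] dir deg 95.6 ends [ 553.8 -272. ] [ 538.4 -114.5] len 158.3 mid [ 546.1 -193.2]
((549.146240234375, -93.73309326171875), (299.2037658691406, 124.07752227783203), 86.38729858398438)
z med 84.16586877912437
pen 324 ((548.1792602539062, -81.13619995117188), (153.77230834960938, 76.5307846069336), 26.000268936157227)
side L stem top [561.8   4.7 148. ] 87 [549.  -9. 146.] [574.  18. 150.]
bar 397 mean [563.7   9.1 140.3] dir deg 45.5 ends [507.  -48.7] [616.5  62.9] len 156.4 mid [561.8   7.1]
side R stem top [ 549.5 -194.4  147.9] 53 [ 538. -208.  146.] [ 561. -182.  150.]
bar 165 mean [ 547.3 -180.1  141.6] dir deg 95.4 ends [ 555.6 -268.6] [ 541.1 -114.9] len 154.4 mid [ 548.4 -191.8]
((548.2409057617188, -94.61494445800781), (298.0899658203125, 130.12838745117188), 86.96322631835938)
z med 82.03151933475476
pen 148 ((549.7781372070312, -92.10466766357422), (132.81285095214844, 13.337789535522461), 3.542376756668091)
```

View pics/z0.png

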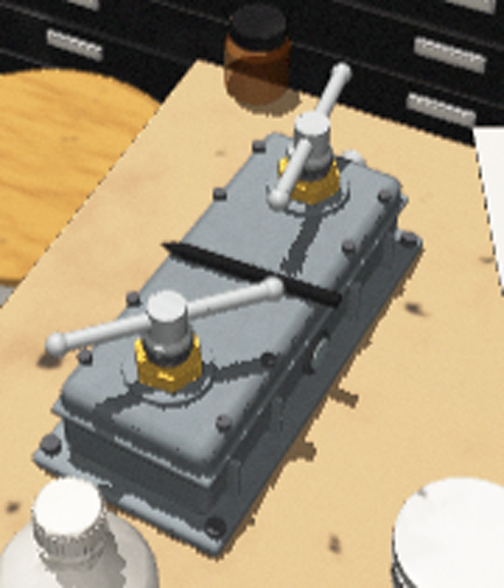

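View pics/z1.png

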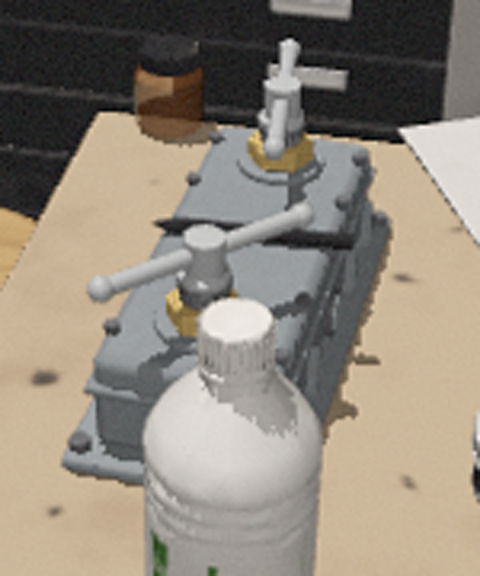

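Run:
```python
from h import *
A=[np.load(f"pics/{n}0P.npy").reshape(-1,3) for n in ["scene","side"]]
c=get_calibration("wrist");A.append(cloud(c,np.load("pics/wrist0d.npy")).reshape(-1,3))
Q=np.vstack(A);Q=Q[np.isfinite(Q).all(1)]
H={}
for X in range(-100,800,75):
    row=[]
    for Y in range(-400,800,75):
        m=(Q[:,0]>=X)&(Q[:,0]<X+75)&(Q[:,1]>=Y)&(Q[:,1]<Y+75)&(Q[:,2]<600)&(Q[:,2]>-50)
        row.append(f"{np.percentile(Q[m,2],99.5):5.0f}" if m.sum()>5 else "    .")
    print(X,"".join(row))
def tgt(C,th,r=55,o=17):
    t=np.radians(th);return np.array(C)+r*np.array([np.cos(t),np.sin(t)])+o*np.array([-np.sin(t),np.cos(t)])
for th in (225.5,): print(tgt((560.3,6.5),th),tgt((560.3,6.5),th,o=30))
print(tgt((547.3,-193),275.5),tgt((547.3,-193),275.5,o=30))
```

```text
-100     2    2    .    .    .    .    .    .    .    .   -8   -8   -8   -9    .    .
-25     2    7   20   16   17   75   12    .    .   -8   -8   -8   -8   -1    8   -8
50     6   13   24   23   17  116   14    2    2   -8   -8   -8   -8   -8   -8   -8
125   139  171   16   22   27   26    5    2    2   -2   -8   -8  317  329  326   -8
200   133  139   40   20   24   30   30   28    2   -1   -3   -6   -8   13  303   -6
275   178   40   40   40   47   49   47   52    2  225  225    9   -8   22   21   51
350     8   38   40   24   46   49   46   51    5  223  223    9   16   22   10   51
425     8    9   89   90   95   67   21  217  253  211  212    .   -9   -8   -8   51
500     6  148  152  147  147  152   84  251  254    .  208  153    .    .    .   51
575    76    6   91   90   97  147  146    5    5   -2    .    .    .    .    .  -10
650    79    5    5    5    5    5    5   43   40    3    .    .    .    .    .    .
725     6    5    4    4    4    4    4    4    4    .    .    .    .    .    .    .
[533.8752481 -44.6442322] [543.14750394 -53.75605263]
[ 569.49325176 -246.11741312] [ 582.43340234 -244.87141833]
```

{"op": "arm_command", "data": {"rot": [[0,0,0],[0,0,0],[0,0,0],[0,0,-2],[0,0,-2]], "slide": [[0,0,38],[0,0,38],[0,0,30],[18,-34,0],[18,-34,0]], "gripper": [0,0,0,0,0]}}

```text
clock: 0.57
eef_pos: [203.7, 560.3, 335.7]
tool_rot: [-3.137, 0.007, 1.239]
force: [0.5, -1.9, -1.2]
width: 25.7
```

{"op": "arm_command", "data": {"rot": [[0,0,-2],[0,0,-2],[0,0,-2],[0,0,-2],[0,0,-2]], "slide": [[18,-34,0],[18,-34,0],[18,-34,0],[18,-34,0],[18,-34,0]], "gripper": [0,0,0,0,0]}}

```text
clock: 0.98
eef_pos: [294.6, 383.8, 336.2]
tool_rot: [-3.135, 0.003, 1.062]
force: [1.1, 0.2, 0.4]
width: 0.4
```

{"op": "arm_command", "data": {"rot": [[0,0,-2],[0,0,-2],[0,0,-2],[0,0,-2],[0,0,-2]], "slide": [[18,-34,0],[18,-34,0],[18,-34,0],[18,-34,0],[18,-34,0]], "gripper": [0,0,0,0,0]}}

```text
clock: 1.4
eef_pos: [386.3, 204.0, 336.4]
tool_rot: [-3.135, 0.003, 0.879]
force: [1.2, 0.6, -0.1]
width: 0.0
```

{"op": "arm_command", "data": {"rot": [[0,0,-1],[0,0,-1],[0,0,-1],[0,0,-1],[0,0,-1]], "slide": [[20,-34,0],[20,-34,0],[20,-34,0],[20,-34,0],[20,-34,0]], "gripper": [0,0,0,0,0]}}

```text
clock: 1.82
eef_pos: [487.7, 24.8, 336.9]
tool_rot: [-3.134, 0.001, 0.789]
force: [0.5, 0.4, 0.7]
width: -0.0
```

{"op": "arm_command", "data": {"rot": [[0,0,0],[0,0,0],[0,0,0],[0,0,0],[0,0,0]], "slide": [[20,-34,0],[20,-34,0],[20,-24,0],[5,0,0],[0,0,0]], "gripper": [0,0,0,0,0]}}

```text
clock: 2.23
eef_pos: [556.3, -83.1, 336.0]
tool_rot: [-3.138, 0.005, 0.774]
force: [-0.1, 0.3, -0.4]
width: 0.0
```

Run:
```python
from h import *
s=telemetry.read_state();print(s['eef_pos'],s['force'],s['qpos'].round(2))
c=get_calibration("wrist");p,d=get_image("wrist")
cv2.imwrite("pics/w1.png",p[:,:,::-1]);P=cloud(c,d)
x,y,z=P[...,0],P[...,1],P[...,2]
for nm,c0 in [("L",(560.3,6.5)),("R",(547.3,-193))]:
    r=np.hypot(x-c0[0],y-c0[1])
    b=(r<100)&(r>18)&(z>130)&(z<150)
    Q=P[b]; print(nm,b.sum())
    if b.sum()<30: continue
    m=Q.mean(0); w,V=np.linalg.eigh(np.cov(Q[:,:2].T)); a=V[:,1]; s=(Q[:,:2]-m[:2])@a
    print(m,np.degrees(np.arctan2(a[1],a[0])),(m[:2]+a*s.min()).round(1),(m[:2]+a*s.max()).round(1),np.ptp(s))
    st=(r<25)&(z>146)&(z<156); print(st.sum(),P[st].mean(0),P[st].min(0),P[st].max(0))
    print(proj(c,np.array([[*c0,149]])))
```

```text
[556.3028329  -83.11044048 335.979235  ] [-0.06799027  0.3447743  -0.37818675] [-0.2   0.43  0.44  1.62 -0.19  1.14  1.07]
L 1572
[562.08874543   3.53195705 142.84997458] 45.576422702741354 [507.  -52.7] [617.2  59.7] 157.39183237691395
562 [562.41009359   3.88621542 148.89088717] [549.9832655   -8.63816863 146.50766241] [575.35499108  16.53308693 151.29588945]
[[347.43839505 123.43884574]]
R 1150
[ 549.12234525 -189.68008072  142.95450546] 95.5067658935846 [ 557.2 -273.6] [ 542.  -116.2] 158.1003680681386
415 [ 549.82026093 -194.78579517  148.9938646 ] [ 537.21049971 -207.90686878  146.05617116] [ 562.48651969 -182.080727    150.73928616]
[[202.6681899  250.74295292]]
```

View pics/w1.png

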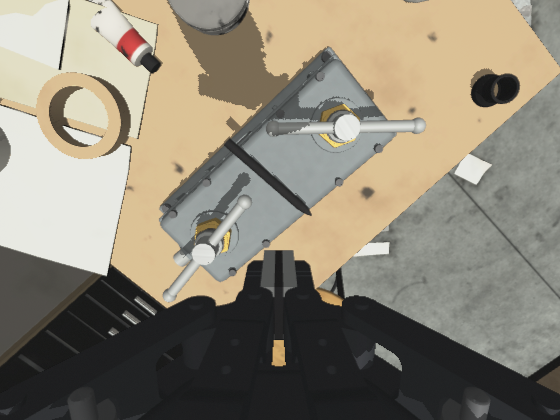

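{"op": "arm_command", "data": {"rot": [[0,0,1],[0,0,0],[0,0,0],[0,0,0],[0,0,0]], "slide": [[-6,22,-20],[0,0,-36],[0,0,-36],[0,0,-36],[0,0,0]], "gripper": [0,0,0,0,0]}}

```text
clock: 2.7
eef_pos: [547.3, -53.4, 206.9]
tool_rot: [-3.14, -0.001, 0.801]
force: [-2.6, 0.4, -0.0]
width: -0.1
```

{"op": "arm_command", "data": {"rot": [[0,0,0],[0,0,0],[0,0,0],[0,0,0],[0,0,0]], "slide": [[3,-7,-10],[0,0,-30],[0,0,-30],[0,0,-20],[0,0,0]], "gripper": [0,0,0,0,0]}}

```text
clock: 3.12
eef_pos: [555.0, -57.6, 120.7]
tool_rot: [3.136, -0.01, 0.808]
force: [-1.0, 0.5, 0.4]
width: -0.0
```

```bash
cat > ang.py <<'E'
# decompose TCP relative to plug axis; and plan next arc rows
import sys; from h import *
C={'L':(561.3,5.0),'R':(548.6,-194.0)}[sys.argv[1]]
th=float(sys.argv[2]); s=telemetry.read_state(); p=s['eef_pos']
t=np.radians(th); e=np.array([np.cos(t),np.sin(t)]); n=np.array([-e[1],e[0]])
d=p[:2]-C; print('clock',s['clock'],'pos',p.round(1),'yaw',np.degrees(s['tool_rot'][2]).round(1),'r',(d@e).round(1),'o',(d@n).round(1))
# contact bar angle if o=17
rho=np.hypot(*d); phi=np.degrees(np.arctan2(d[1],d[0])); bar=phi-np.degrees(np.arcsin(17/rho))
print('bar angle if touching',round(bar%360,1),'rho',rho.round(1)); f=s['force']
b=np.radians(bar); nn=np.array([-np.sin(b),np.cos(b)])
print('force',f.round(1),'tangential resist',(f[:2]@nn).round(1),'rad',(f[:2]@[np.cos(b),np.sin(b)]).round(1),'tz Nm about axis~',((f[1]*d[0]-f[0]*d[1])/1000).round(3),'qpos',s['qpos'].round(2))
for step in (4,7):
  b2=bar; o=17; P=[]
  cur=p[:2]
  for k in range(5):
    b2-=step; q=np.radians(b2); x=np.array(C)+57*np.array([np.cos(q),np.sin(q)])+17*np.array([-np.sin(q),np.cos(q)])
    P.append((x-cur).round(1).tolist()); cur=x
  print(step,P)
E
python3 ang.py L 225.5
```

```text
clock 3.1167 pos [555.  -57.6 120.7] yaw 46.3 r 49.1 o 39.4
bar angle if touching 248.5 rho 62.9
force [-1.   0.5  0.4] tangential resist -1.1 rad -0.1 tz Nm about axis~ -0.066 qpos [-0.14  0.66  0.31  1.9  -0.34  0.62  1.18]
4 [[-2.8, 3.8], [-4.1, 0.8], [-4.0, 1.1], [-3.9, 1.3], [-3.8, 1.6]]
7 [[-5.9, 4.4], [-7.0, 1.9], [-6.7, 2.8], [-6.3, 3.6], [-5.8, 4.3]]
```

{"op": "arm_command", "data": {"rot": [[0,0,-1],[0,0,0],[0,0,0]], "slide": [[-10,0,-4],[-8,7,0],[0,0,0]], "gripper": [0,0,0]}}

```text
clock: 3.37
eef_pos: [539.9, -50.5, 120.9]
tool_rot: [3.132, -0.015, 0.791]
force: [-0.5, -0.3, -0.4]
width: 0.1
```

```bash
python3 ang.py L 225.5
```

```text
clock 3.3667 pos [539.9 -50.5 120.9] yaw 45.3 r 54.6 o 23.6
bar angle if touching 232.3 rho 59.5
force [-0.5 -0.3 -0.4] tangential resist -0.3 rad 0.5 tz Nm about axis~ -0.023 qpos [-0.16  0.64  0.31  1.94 -0.35  0.59  1.17]
4 [[-3.8, 1.7], [-3.7, 1.9], [-3.6, 2.1], [-3.4, 2.4], [-3.2, 2.6]]
7 [[-6.6, 3.1], [-6.2, 3.8], [-5.7, 4.5], [-5.1, 5.2], [-4.4, 5.8]]
```

{"op": "arm_command", "data": {"rot": [[0,0,0],[0,0,-4],[0,0,-6]], "slide": [[-6,2,-3],[-6,4,0],[-5.5,5,0]], "gripper": [0,0,0]}}

```text
clock: 3.62
eef_pos: [526.8, -40.8, 122.8]
tool_rot: [3.122, -0.023, 0.613]
force: [1.8, -2.1, -1.0]
width: 0.1
```

```bash
python3 ang.py L 220
```

```text
clock 3.6167 pos [526.8 -40.8 122.8] yaw 35.1 r 55.9 o 12.9
bar angle if touching 215.8 rho 57.3
force [ 1.8 -2.1 -1. ] tangential resist 2.8 rad -0.3 tz Nm about axis~ 0.157 qpos [-0.22  0.63  0.36  1.99 -0.4   0.56  1.03]
4 [[-5.0, 1.3], [-3.0, 2.9], [-2.8, 3.1], [-2.6, 3.3], [-2.3, 3.4]]
7 [[-7.3, 3.5], [-4.9, 5.4], [-4.2, 6.0], [-3.4, 6.4], [-2.6, 6.8]]
```

```bash
cat >> ang.py <<'E'
z=Rm(s['tool_rot'])[:,2]; print('tilt fix deg xyz',np.degrees(np.cross(z,[0,0,-1])).round(1),'yaw err (bar-90*0)',round((bar-180-np.degrees(s['tool_rot'][2])+180)%360-180,1))
E
python3 ang.py L 216|tail -1
```

```text
tilt fix deg xyz [0.1 1.7 0. ] yaw err (bar-90*0) 0.7
```

{"op": "arm_command", "data": {"rot": [[0,1,-5],[0,1,-5],[0,0,-5]], "slide": [[-6,3,-5],[-4,5,-4],[-3.5,5,-1]], "gripper": [0,0,0]}}

```text
clock: 3.87
eef_pos: [515.9, -28.3, 117.2]
tool_rot: [3.135, -0.001, 0.338]
force: [-0.4, -1.2, -1.0]
width: -0.3
```

```bash
python3 ang.py L 205
```

```text
clock 3.8667 pos [515.9 -28.3 117.2] yaw 19.3 r 55.2 o 11.0
bar angle if touching 198.7 rho 56.3
force [-0.4 -1.2 -1. ] tangential resist 1.0 rad 0.8 tz Nm about axis~ 0.039 qpos [-0.3   0.65  0.45  2.01 -0.48  0.58  0.82]
4 [[-5.5, 2.4], [-2.0, 3.6], [-1.8, 3.8], [-1.5, 3.9], [-1.2, 4.0]]
7 [[-7.0, 5.1], [-3.0, 6.6], [-2.2, 6.9], [-1.4, 7.1], [-0.5, 7.2]]
tilt fix deg xyz [0.3 0.2 0. ] yaw err (bar-90*0) -0.6
```

{"op": "arm_command", "data": {"rot": [[0,0,-5],[0,0,-5]], "slide": [[-5,4,-1],[-2,5,-1]], "gripper": [0,0]}}

```text
clock: 4.03
eef_pos: [510.7, -19.5, 117.5]
tool_rot: [3.133, -0.006, 0.155]
force: [-1.0, -2.7, -0.3]
width: -0.4
```

```bash
python3 ang.py L 190
```

```text
clock 4.0333 pos [510.7 -19.5 117.5] yaw 8.9 r 54.1 o 15.4
bar angle if touching 188.3 rho 56.3
force [-1.  -2.7 -0.3] tangential resist 2.5 rad 1.4 tz Nm about axis~ 0.111 qpos [-0.35  0.66  0.5   2.02 -0.54  0.58  0.68]
4 [[-4.9, 3.3], [-1.3, 3.9], [-1.1, 4.0], [-0.8, 4.1], [-0.5, 4.1]]
7 [[-6.0, 6.3], [-1.8, 7.0], [-0.9, 7.2], [-0.0, 7.3], [0.8, 7.2]]
tilt fix deg xyz [0.4 0.4 0. ] yaw err (bar-90*0) -0.6
```

{"op": "arm_command", "data": {"rot": [[0,0,-5],[0,0,-5]], "slide": [[-3,5,-1],[-1,5,-1]], "gripper": [0,0]}}

```text
clock: 4.2
eef_pos: [507.6, -9.5, 117.8]
tool_rot: [3.133, -0.011, -0.028]
force: [-1.6, -2.0, 0.2]
width: 0.1
```

```bash
python3 ang.py L 180
```

```text
clock 4.2 pos [507.6  -9.5 117.8] yaw -1.6 r 53.7 o 14.5
bar angle if touching 177.3 rho 55.6
force [-1.6 -2.   0.2] tangential resist 2.1 rad 1.5 tz Nm about axis~ 0.084 qpos [-0.41  0.66  0.55  2.04 -0.6   0.59  0.53]
4 [[-4.9, 4.2], [-0.6, 4.1], [-0.3, 4.1], [0.0, 4.2], [0.3, 4.1]]
7 [[-5.4, 7.3], [-0.4, 7.2], [0.4, 7.2], [1.3, 7.1], [2.2, 6.9]]
tilt fix deg xyz [0.5 0.6 0. ] yaw err (bar-90*0) -1.0
```

{"op": "arm_command", "data": {"rot": [[0.3,0.3,-5],[0.3,0.3,-5]], "slide": [[-2.5,5,-1],[0,5,-1]], "gripper": [0,0]}}

```text
clock: 4.37
eef_pos: [505.7, 1.1, 117.9]
tool_rot: [-3.14, -0.003, -0.21]
force: [-1.0, -0.8, -0.1]
width: -0.3
```

```bash
python3 ang.py L 170
```

```text
clock 4.3667 pos [505.7   1.1 117.9] yaw -12.0 r 54.1 o 13.5
bar angle if touching 166.2 rho 55.7
force [-1.  -0.8 -0.1] tangential resist 1.1 rad 0.7 tz Nm about axis~ 0.044 qpos [-0.45  0.68  0.6   2.04 -0.65  0.62  0.39]
4 [[-3.9, 5.1], [0.2, 4.1], [0.5, 4.1], [0.8, 4.1], [1.1, 4.0]]
7 [[-3.7, 8.2], [1.0, 7.2], [1.8, 7.0], [2.7, 6.7], [3.5, 6.4]]
tilt fix deg xyz [-0.   0.2  0. ] yaw err (bar-90*0) -1.7
```

{"op": "arm_command", "data": {"rot": [[0,0,-6],[0,0,-5]], "slide": [[-1,5,-1],[1,5,-1]], "gripper": [0,0]}}

```text
clock: 4.53
eef_pos: [506.4, 11.4, 118.0]
tool_rot: [-3.138, -0.005, -0.411]
force: [-1.3, -0.8, 0.1]
width: -0.4
```

```bash
python3 ang.py L 157
```

```text
clock 4.5333 pos [506.4  11.4 118. ] yaw -23.6 r 53.1 o 15.5
bar angle if touching 155.4 rho 55.3
force [-1.3 -0.8  0.1] tangential resist 1.2 rad 0.9 tz Nm about axis~ 0.05 qpos [-0.5   0.69  0.66  2.04 -0.71  0.64  0.22]
4 [[-3.2, 5.9], [1.0, 4.0], [1.3, 3.9], [1.6, 3.8], [1.8, 3.7]]
7 [[-2.5, 8.9], [2.3, 6.9], [3.1, 6.6], [3.9, 6.1], [4.6, 5.6]]
tilt fix deg xyz [-0.1  0.3  0. ] yaw err (bar-90*0) -1.0
```

{"op": "arm_command", "data": {"rot": [[0,0.3,-5],[0,0,-5]], "slide": [[-0.5,6,-1],[2,4.5,-1]], "gripper": [0,0]}}

```text
clock: 4.7
eef_pos: [508.0, 21.7, 118.1]
tool_rot: [-3.14, -0.003, -0.594]
force: [-5.5, -1.6, 2.2]
width: 0.0
```

```bash
python3 ang.py L 146
```

```text
clock 4.7 pos [508.   21.7 118.1] yaw -34.0 r 53.5 o 16.0
bar angle if touching 144.9 rho 55.8
force [-5.5 -1.6  2.2] tangential resist 4.4 rad 3.6 tz Nm about axis~ 0.174 qpos [-0.55  0.71  0.71  2.03 -0.76  0.68  0.07]
4 [[-1.7, 6.1], [1.7, 3.8], [2.0, 3.6], [2.2, 3.5], [2.5, 3.3]]
7 [[-0.4, 8.9], [3.5, 6.4], [4.3, 5.9], [5.0, 5.3], [5.6, 4.7]]
tilt fix deg xyz [-0.   0.2  0. ] yaw err (bar-90*0) -1.1
```

{"op": "arm_command", "data": {"rot": [[0,0,-4]], "slide": [[1,4.5,-1]], "gripper": [0]}}

```text
clock: 4.78
eef_pos: [509.1, 25.7, 118.0]
tool_rot: [-3.14, -0.004, -0.668]
force: [-0.5, -4.1, -0.5]
width: 0.2
```

```bash
python3 ang.py L 141
```

```text
clock 4.7833 pos [509.1  25.7 118. ] yaw -38.3 r 53.6 o 16.8
bar angle if touching 140.8 rho 56.2
force [-0.5 -4.1 -0.5] tangential resist 3.5 rad -2.1 tz Nm about axis~ 0.224 qpos [-0.57  0.72  0.74  2.03 -0.78  0.69  0.  ]
4 [[-0.9, 5.9], [2.0, 3.6], [2.2, 3.5], [2.5, 3.3], [2.7, 3.2]]
7 [[0.5, 8.7], [4.0, 6.1], [4.7, 5.6], [5.3, 4.9], [5.9, 4.3]]
tilt fix deg xyz [0.1 0.2 0. ] yaw err (bar-90*0) -1.0
```

{"op": "arm_command", "data": {"rot": [[0,0,-4]], "slide": [[1,4.5,-1]], "gripper": [0]}}

```text
clock: 4.87
eef_pos: [510.5, 29.3, 118.0]
tool_rot: [-3.14, -0.006, -0.741]
force: [-0.3, -4.3, -1.4]
width: 0.1
```

```bash
python3 ang.py L 137
```

```text
clock 4.8667 pos [510.5  29.3 118. ] yaw -42.5 r 53.7 o 16.9
bar angle if touching 136.9 rho 56.3
force [-0.3 -4.3 -1.4] tangential resist 3.4 rad -2.7 tz Nm about axis~ 0.228 qpos [-0.59  0.73  0.76  2.03 -0.79  0.7  -0.06]
4 [[-0.4, 5.9], [2.2, 3.5], [2.5, 3.3], [2.7, 3.2], [2.9, 3.0]]
7 [[1.2, 8.5], [4.4, 5.8], [5.0, 5.2], [5.6, 4.6], [6.2, 3.9]]
tilt fix deg xyz [0.2 0.4 0. ] yaw err (bar-90*0) -0.6
```

{"op": "arm_command", "data": {"rot": [[0.2,0.3,-4]], "slide": [[1.5,4.5,-1]], "gripper": [0]}}

```text
clock: 4.95
eef_pos: [512.0, 32.9, 118.0]
tool_rot: [-3.141, -0.002, -0.814]
force: [-1.9, -4.3, -0.2]
width: -0.0
```

```bash
python3 ang.py L 133
```

```text
clock 4.95 pos [512.   32.9 118. ] yaw -46.7 r 54.0 o 17.0
bar angle if touching 133.0 rho 56.7
force [-1.9 -4.3 -0.2] tangential resist 4.4 rad -1.8 tz Nm about axis~ 0.267 qpos [-0.61  0.74  0.78  2.02 -0.81  0.72 -0.13]
4 [[0.2, 5.7], [2.5, 3.3], [2.7, 3.2], [2.9, 3.0], [3.1, 2.8]]
7 [[2.0, 8.2], [4.7, 5.5], [5.4, 4.9], [5.9, 4.2], [6.4, 3.4]]
tilt fix deg xyz [0.1 0.1 0. ] yaw err (bar-90*0) -0.3
```

{"op": "arm_command", "data": {"rot": [[0,0,-4]], "slide": [[2,4,-1]], "gripper": [0]}}

```text
clock: 5.03
eef_pos: [512.5, 34.8, 117.8]
tool_rot: [3.139, -0.003, -0.888]
force: [-9.1, -10.1, 0.9]
width: -0.3
```

```bash
python3 ang.py L 129
```

```text
clock 5.0333 pos [512.5  34.8 117.8] yaw -50.9 r 53.9 o 19.1
bar angle if touching 131.2 rho 57.2
force [ -9.1 -10.1   0.9] tangential resist 13.5 rad -1.6 tz Nm about axis~ 0.764 qpos [-0.63  0.75  0.8   2.01 -0.82  0.73 -0.19]
4 [[0.7, 5.3], [2.6, 3.3], [2.8, 3.1], [3.0, 2.9], [3.2, 2.7]]
7 [[2.6, 7.7], [4.9, 5.3], [5.5, 4.7], [6.1, 4.0], [6.5, 3.2]]
tilt fix deg xyz [0.2 0.  0. ] yaw err (bar-90*0) 2.1
```

{"op": "arm_command", "data": {"rot": [[0,0,-2]], "slide": [[2.5,4.5,-1]], "gripper": [0]}}

```text
clock: 5.12
eef_pos: [512.3, 35.8, 117.4]
tool_rot: [3.134, -0.005, -0.927]
force: [-10.3, -12.4, 2.2]
width: -0.1
```

```bash
python3 ang.py L 129
```

```text
clock 5.1167 pos [512.3  35.8 117.4] yaw -53.1 r 54.8 o 18.7
bar angle if touching 130.8 rho 57.9
force [-10.3 -12.4   2.2] tangential resist 15.9 rad -2.7 tz Nm about axis~ 0.926 qpos [-0.64  0.76  0.82  2.01 -0.83  0.74 -0.23]
4 [[1.3, 4.7], [2.6, 3.2], [2.8, 3.1], [3.0, 2.9], [3.2, 2.6]]
7 [[3.2, 7.1], [5.0, 5.3], [5.6, 4.7], [6.1, 3.9], [6.5, 3.2]]
tilt fix deg xyz [ 0.5 -0.2  0. ] yaw err (bar-90*0) 3.9
```

{"op": "arm_command", "data": {"rot": [[0.3,0,0],[0.3,0,-2]], "slide": [[5,6,-1],[5,6,-1]], "gripper": [0,0]}}

```text
clock: 5.28
eef_pos: [514.4, 39.3, 116.8]
tool_rot: [3.125, 0.002, -0.968]
force: [-10.4, -9.4, 6.6]
width: -0.1
```

```bash
python3 ang.py L 125
```

```text
clock 5.2833 pos [514.4  39.3 116.8] yaw -55.5 r 55.0 o 18.7
bar angle if touching 126.8 rho 58.1
force [-10.4  -9.4   6.6] tangential resist 14.0 rad -1.3 tz Nm about axis~ 0.798 qpos [-0.65  0.78  0.83  2.   -0.83  0.77 -0.28]
4 [[1.7, 4.4], [2.8, 3.1], [3.0, 2.9], [3.2, 2.6], [3.4, 2.4]]
7 [[3.8, 6.7], [5.3, 4.9], [5.9, 4.3], [6.4, 3.5], [6.7, 2.7]]
tilt fix deg xyz [ 0.5 -0.9  0. ] yaw err (bar-90*0) 2.3
```

{"op": "arm_command", "data": {"rot": [[0.3,-0.4,-2],[0.3,-0.4,-3]], "slide": [[6,7,0],[6,6,0]], "gripper": [0,0]}}

```text
clock: 5.45
eef_pos: [518.3, 43.2, 117.8]
tool_rot: [3.126, 0.001, -1.064]
force: [-11.2, -10.8, 1.1]
width: -0.2
```

```bash
python3 ang.py L 121
```

```text
clock 5.45 pos [518.3  43.2 117.8] yaw -61.0 r 54.9 o 17.2
bar angle if touching 121.2 rho 57.6
force [-11.2 -10.8   1.1] tangential resist 15.2 rad -3.4 tz Nm about axis~ 0.894 qpos [-0.66  0.79  0.86  1.99 -0.85  0.79 -0.37]
4 [[1.9, 4.7], [3.1, 2.8], [3.3, 2.5], [3.4, 2.3], [3.6, 2.1]]
7 [[4.2, 6.8], [5.8, 4.4], [6.3, 3.7], [6.7, 2.9], [7.0, 2.0]]
tilt fix deg xyz [ 0.4 -0.8  0. ] yaw err (bar-90*0) 2.2
```

{"op": "arm_command", "data": {"rot": [[0.3,-0.4,-4],[0.3,-0.4,-3]], "slide": [[6,7,0],[7,5,0]], "gripper": [0,0]}}

```text
clock: 5.62
eef_pos: [521.3, 46.9, 118.1]
tool_rot: [3.126, 0.002, -1.198]
force: [-13.9, -8.3, 2.0]
width: -0.3
```

```bash
python3 ang.py L 115
```

```text
clock 5.6167 pos [521.3  46.9 118.1] yaw -68.6 r 54.9 o 18.5
bar angle if touching 116.6 rho 57.9
force [-13.9  -8.3   2. ] tangential resist 16.1 rad -1.2 tz Nm about axis~ 0.913 qpos [-0.68  0.81  0.89  1.98 -0.87  0.82 -0.48]
4 [[2.4, 4.2], [3.3, 2.5], [3.5, 2.3], [3.6, 2.0], [3.8, 1.8]]
7 [[4.9, 6.1], [6.1, 3.9], [6.5, 3.1], [6.9, 2.3], [7.1, 1.5]]
tilt fix deg xyz [ 0.2 -0.9  0. ] yaw err (bar-90*0) 5.2
```

{"op": "arm_command", "data": {"rot": [[0,-0.4,0],[0,-0.4,0]], "slide": [[7,5,0],[6.5,4,0]], "gripper": [0,0]}}

```text
clock: 5.78
eef_pos: [523.5, 48.8, 117.8]
tool_rot: [3.118, -0.003, -1.205]
force: [-12.1, -8.3, 3.1]
width: -0.2
```

```bash
python3 ang.py L 112
python3 - <<'E'
from h import *
c=get_calibration("wrist");p,d=get_image("wrist")
cv2.imwrite("pics/w2.png",p[:,:,::-1])
c=get_calibration("scene");p,d=get_image("scene")
cv2.imwrite("pics/s2.png",cv2.resize(p[150:330,210:390,::-1],None,fx=3,fy=3))
E
```

```text
clock 5.7833 pos [523.5  48.8 117.8] yaw -69.0 r 54.8 o 18.6
bar angle if touching 113.7 rho 57.9
force [-12.1  -8.3   3.1] tangential resist 14.5 rad -2.8 tz Nm about axis~ 0.846 qpos [-0.69  0.82  0.9   1.96 -0.86  0.83 -0.5 ]
4 [[2.6, 4.1], [3.4, 2.3], [3.6, 2.1], [3.7, 1.8], [3.8, 1.6]]
7 [[5.1, 5.9], [6.3, 3.6], [6.7, 2.8], [7.0, 2.0], [7.2, 1.1]]
tilt fix deg xyz [ 0.7 -1.2  0. ] yaw err (bar-90*0) 2.7
```

View pics/w2.png

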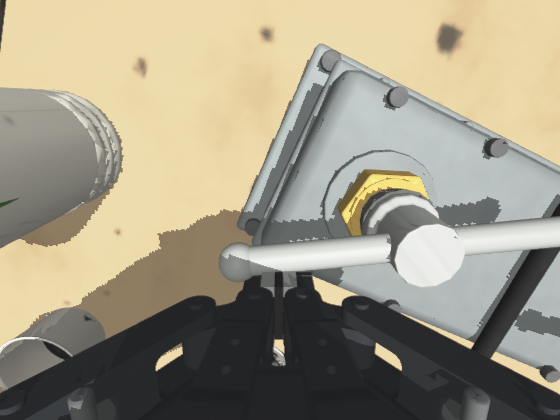

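View pics/s2.png

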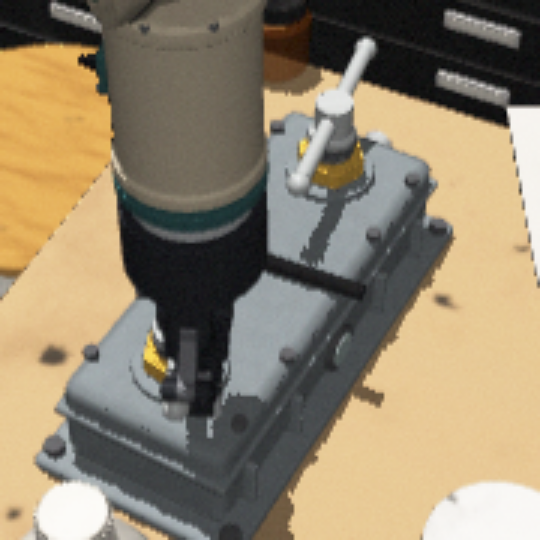

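```bash
cat > bush.py <<'E'
from h import *
def ray_plane(c,u,v,z):
    p=np.stack([(u-c['cx'])/c['fx'],-(v-c['cy'])/c['fy'],-np.ones_like(u,float)],-1)@Rm(c['attitude']).T
    o=np.array(c['xyz']); t=(z-o[2])/p[:,2]; return o+p*t[:,None]
def hexfit(c,img,C0,verbose=True,rng=8):
    """img RGB. fit hex prism (top z103, bottom z89): IoU-like with brass mask, by rendering silhouette and only using brass pixels:
    brass pixels must lie inside silhouette, boundary pixels brass->grey must be on silhouette edge"""
    hsv=cv2.cvtColor(np.ascontiguousarray(img),cv2.COLOR_RGB2HSV)
    m=((hsv[...,0]>15)&(hsv[...,0]<32)&(hsv[...,1]>130)).astype(np.uint8)
    ctr=proj(c,np.array([*C0,100.])); sc=c['fx']/np.linalg.norm(np.array(c['xyz'])-np.array([*C0,100]))
    yy,xx=np.mgrid[:m.shape[0],:m.shape[1]]
    m[np.hypot(xx-ctr[0],yy-ctr[1])>32*sc]=0
    # outer boundary: brass pixels whose outward neighbour is grey (low saturation) and not steel part: take per-angle farthest pixel about bush centre
    S=8
    res=[]
    B=m.astype(np.float32)
    best=None
    def sil(C,phi):
        a=np.radians(phi+60*np.arange(6)); R=21/np.cos(np.pi/6)
        pts=[[C[0]+R*np.cos(x),C[1]+R*np.sin(x),z] for z in (89,103) for x in a]
        h=cv2.convexHull(proj(c,np.array(pts)).astype(np.float32))
        s=np.zeros(m.shape,np.uint8); cv2.fillPoly(s,[np.round(h*16).astype(np.int32)],1,shift=4); return s
    # occluder: pixels in the silhouette side of the plug/bar: ignore pixels nonbrass that are nearer to camera centre-of-plug; use only wedge where brass visible
    ang=np.arctan2(yy-ctr[1],xx-ctr[0]); 
    bins=((ang+np.pi)/(2*np.pi)*72).astype(int)%72
    cnt=np.bincount(bins[m>0],minlength=72); ok=cnt>=max(3,0.3*np.percentile(cnt,90))
    rmax=np.zeros(72)
    W=ok[bins]&(np.hypot(xx-ctr[0],yy-ctr[1])>0)
    # only compare outside the inner occluded area: inside radius of the min brass per bin -> ignore
    rr=np.hypot(xx-ctr[0],yy-ctr[1]); inner=np.array([np.percentile(rr[(bins==b)&(m>0)],40) if ok[b] else 1e9 for b in range(72)])
    W&=rr>=inner[bins]; W&=rr<45*sc
    for phi in np.arange(0,60,1.):
        for dx in np.arange(-4,5,2.):
            for dy in np.arange(-4,5,2.):
                s=sil((C0[0]+dx,C0[1]+dy),phi); e=((s!=m)&W).sum()
                res.append((e,phi,dx,dy))
    res.sort(); 
    by={}
    for r in res: by.setdefault(r[1],r)
    return res[:4],m,W,{k:int(v[0]) for k,v in sorted(by.items())}
E
python3 - <<'E'
from bush import *
s=telemetry.read_state();c2=get_calibration("wrist");p2,d2=get_image("wrist")
np.savez("pics/w3.npz",p=p2,d=d2)
Rt=Rm(s['tool_rot']);off=Rt.T@(np.array(c2['xyz'])-s['eef_pos']);Rr=Rt.T@Rm(c2['attitude'])
print(off,Rr)
np.savez('pics/rig.npz',off=off,Rr=Rr)
c1=dict(c2);R1=Rm([-3.138,.005,.774]);c1['xyz']=np.array([556.3,-83.1,336.])+R1@off;c1['attitude']=Ro.from_matrix(R1@Rr).as_euler('xyz')
p1=cv2.imread('pics/w1.png')[:,:,::-1]
for nm,c,p in (("w1",c1,p1),("now",c2,p2)):
    for P,C in (("L",(561.5,5)),("R",(549,-194))):
        if nm=="now" and P=="R":continue
        r,m,W,by=hexfit(c,p,C);print(nm,P,m.sum(),r); print(list(by.values()))
for n in ("scene","side"):
    r,m,W,by=hexfit(get_calibration(n),cv2.imread(f'pics/{n}0.png')[:,:,::-1],(560,6));print(n,m.sum(),r)
    r,m,W,by=hexfit(get_calibration(n),cv2.imread(f'pics/{n}0.png')[:,:,::-1],(548,-193));print(n,m.sum(),r)
E
```

```text
[   0.55249629  -70.0471393  -142.54275532] [[ 9.99999741e-01 -1.23371838e-04 -7.08592348e-04]
 [-3.14840856e-04 -9.60862836e-01 -2.77024387e-01]
 [-6.46683046e-04  2.77024539e-01 -9.60862626e-01]]
w1 L 161 [(np.int64(32), np.float64(6.0), np.float64(4.0), np.float64(2.0)), (np.int64(32), np.float64(9.0), np.float64(4.0), np.float64(0.0)), (np.int64(34), np.float64(3.0), np.float64(4.0), np.float64(0.0)), (np.int64(34), np.float64(5.0), np.float64(4.0), np.float64(2.0))]
[39, 39, 36, 34, 36, 34, 32, 36, 41, 32, 34, 34, 35, 41, 42, 38, 42, 44, 43, 45, 49, 48, 50, 51, 55, 55, 54, 53, 50, 53, 52, 55, 56, 50, 55, 55, 59, 59, 57, 58, 58, 57, 58, 58, 57, 59, 59, 56, 56, 55, 48, 51, 50, 56, 50, 49, 50, 46, 46, 39]
w1 R 214 [(np.int64(48), np.float64(4.0), np.float64(2.0), np.float64(-4.0)), (np.int64(50), np.float64(59.0), np.float64(2.0), np.float64(-4.0)), (np.int64(51), np.float64(3.0), np.float64(2.0), np.float64(-4.0)), (np.int64(52), np.float64(2.0), np.float64(2.0), np.float64(-4.0))]
[58, 55, 52, 51, 48, 54, 58, 53, 53, 55, 52, 65, 64, 64, 65, 64, 69, 70, 70, 73, 72, 64, 67, 70, 68,
[... 1154 characters left out ...]
64(-4.0)), (np.int64(13), np.float64(18.0), np.float64(4.0), np.float64(-4.0)), (np.int64(13), np.float64(19.0), np.float64(4.0), np.float64(-4.0))]
side 32 [(np.int64(2), np.float64(0.0), np.float64(-2.0), np.float64(0.0)), (np.int64(2), np.float64(0.0), np.float64(-2.0), np.float64(2.0)), (np.int64(2), np.float64(0.0), np.float64(0.0), np.float64(-2.0)), (np.int64(2), np.float64(1.0), np.float64(-2.0), np.float64(0.0))]
side 47 [(np.int64(0), np.float64(0.0), np.float64(2.0), np.float64(-4.0)), (np.int64(0), np.float64(0.0), np.float64(2.0), np.float64(-2.0)), (np.int64(0), np.float64(0.0), np.float64(2.0), np.float64(0.0)), (np.int64(0), np.float64(0.0), np.float64(2.0), np.float64(2.0))]
```

Run:
```python
from h import *
p=np.load('pics/w3.npz')['p'][140:280,310:470,::-1]
cv2.imwrite('pics/z3.png',cv2.resize(p,None,fx=5,fy=4.2,interpolation=cv2.INTER_CUBIC))
p=cv2.imread('pics/w1.png')
a=cv2.resize(p[85:160,300:390],None,fx=7,fy=7,interpolation=cv2.INTER_CUBIC)
cv2.imwrite('pics/z4.png',a)
```

```text
(no output)
```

View pics/z3.png

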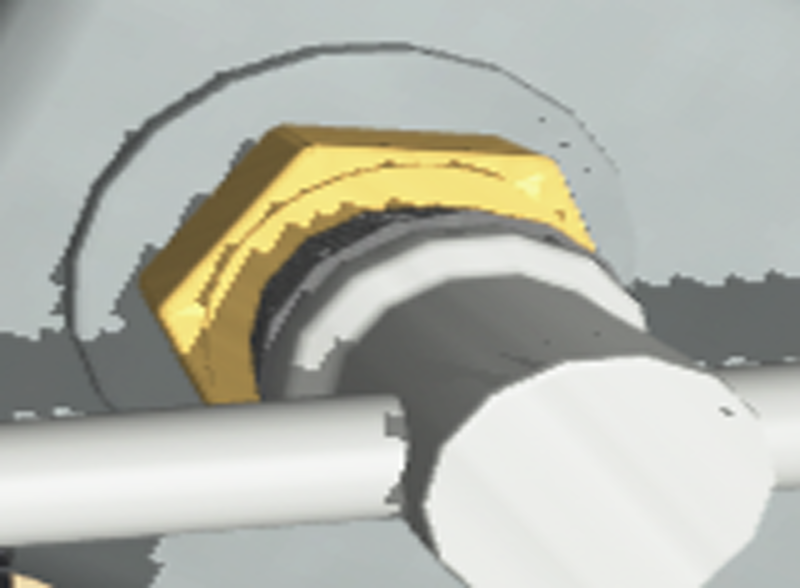

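View pics/z4.png

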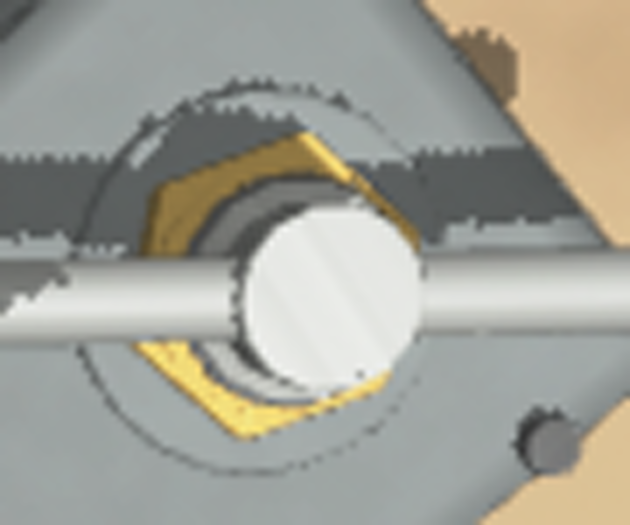

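```bash
cat > corner.py <<'E'
from bush import *
def cam(pos,rot):
    r=np.load('pics/rig.npz');c=dict(get_calibration("wrist"));R1=Rm(rot)
    c['xyz']=np.array(pos)+R1@r['off'];c['attitude']=Ro.from_matrix(R1@r['Rr']).as_euler('xyz');return c
def corners(c,uv,z=103):
    uv=np.array(uv,float);P=ray_plane(c,uv[:,0],uv[:,1],z)[:,:2]
    # fit centre & phase: LSQ with R=24.25
    from scipy.optimize import least_squares
    best=None
    for ph in range(0,60,10):
        for k0 in [None]:
            def f(x):
                d=P-x[:2];a=np.arctan2(d[:,1],d[:,0]);k=np.round((a-x[2])/(np.pi/3))
                b=x[2]+k*np.pi/3
                return (d-24.25*np.c_[np.cos(b),np.sin(b)]).ravel()
            s=least_squares(f,[*P.mean(0),np.radians(ph)])
            s2=least_squares(f,[*CC,np.radians(ph)])
            for q in (s,s2):
                if best is None or q.cost<best.cost:best=q
    print(P.round(1).tolist(),'centre',best.x[:2].round(1),'phase mod60',round(np.degrees(best.x[2])%60,1),'cost',round(best.cost,2))
    print(' about given centre:',[(round(float(np.hypot(*(p-CC))),1),round(float(np.degrees(np.arctan2(*(p-CC)[::-1]))%60),1)) for p in P])
E
python3 - <<'E'
import corner;from corner import *
corner.CC=np.array([561.3,5.])
corners(get_calibration("wrist"),[(372,175),(342,215),(419.6,177.4)])
corners(cam([556.3,-83.1,336.],[-3.138,.005,.774]),[(323.6,112.1),(343.6,104.3),(335,147.4)])
E
```

```text
[[578.8, 21.0], [555.1, 26.1], [586.0, -1.0]] centre [562.6   3.3] phase mod60 48.4 cost 0.39
 about given centre: [(23.7, 42.5), (22.0, 46.3), (25.4, 46.4)]
[[540.8, 3.2], [550.4, 24.0], [577.6, -14.1]] centre [564.3   5.1] phase mod60 5.3 cost 1.04
 about given centre: [(20.6, 5.1), (21.9, 59.9), (25.1, 10.5)]
```

{"op": "arm_command", "data": {"rot": [[0,0,0],[0,0,0]], "slide": [[6.5,4,0],[6.5,4,0]], "gripper": [0,0]}}

```text
clock: 6.1
eef_pos: [524.7, 49.7, 117.9]
tool_rot: [3.097, -0.002, -1.209]
force: [-11.3, -8.9, 2.7]
width: -0.3
```

```bash
python3 ang.py L 112
```

```text
clock 6.1 pos [524.7  49.7 117.9] yaw -69.3 r 55.2 o 17.2
bar angle if touching 112.2 rho 57.8
force [-11.3  -8.9   2.7] tangential resist 13.9 rad -4.0 tz Nm about axis~ 0.834 qpos [-0.7   0.83  0.91  1.94 -0.85  0.86 -0.53]
4 [[2.7, 4.1], [3.5, 2.2], [3.6, 2.0], [3.8, 1.7], [3.9, 1.5]]
7 [[5.3, 5.8], [6.4, 3.4], [6.8, 2.6], [7.0, 1.8], [7.2, 0.9]]
tilt fix deg xyz [ 1.  -2.3  0. ] yaw err (bar-90*0) 1.4
```

{"op": "arm_command", "data": {"rot": [[0,0,0],[0,0,0],[1,-2,0],[0,0,6],[0,0,6]], "slide": [[-15,-6,0],[-10,-4,0],[0,0,35],[0,0,38],[0,0,38]], "gripper": [0,0,0,0,0]}}

```text
clock: 6.52
eef_pos: [491.7, 40.1, 227.8]
tool_rot: [3.122, 0.007, -0.992]
force: [1.2, 1.0, 0.5]
width: -0.4
```

{"op": "arm_command", "data": {"rot": [[0,0,7],[0,0,7],[0,0,7],[0,0,7],[0,0,7]], "slide": [[0,0,38],[10,-20,38],[15,-35,0],[15,-35,0],[10,-30,0]], "gripper": [0,0,0,0,0]}}

```text
clock: 6.93
eef_pos: [545.3, -71.9, 316.7]
tool_rot: [3.139, -0.004, -0.363]
force: [0.5, -0.0, 0.5]
width: -0.0
```

{"op": "arm_command", "data": {"rot": [[0,0,7],[0,0,7],[0,0,7],[0,0,7],[0,0,7]], "slide": [[0,-10,0],[0,0,0],[0,0,0],[0,0,0],[0,0,0]], "gripper": [0,0,0,0,0]}}

```text
clock: 7.35
eef_pos: [547.7, -92.8, 325.0]
tool_rot: [3.135, -0.02, 0.258]
force: [1.0, -0.6, -0.4]
width: -0.2
```

{"op": "arm_command", "data": {"rot": [[0,0,7],[0,0,7],[0,0,7],[0,0,7],[0,0,0]], "slide": [[0,0,0],[0,0,0],[0,0,0],[0,0,0],[0,0,0]], "gripper": [0,0,0,0,0]}}

```text
clock: 7.77
eef_pos: [547.9, -92.4, 331.6]
tool_rot: [3.131, -0.03, 0.763]
force: [0.1, 0.3, -0.7]
width: 0.1
```

Run:
```python
from h import *
s=telemetry.read_state();print(s['clock'],s['eef_pos'],s['tool_rot'],s['force'],s['qpos'].round(2))
c=get_calibration("wrist");p,d=get_image("wrist")
cv2.imwrite("pics/w4.png",p[:,:,::-1]);np.savez("pics/w4.npz",p=p,d=d,xyz=c['xyz'],att=c['attitude'])
P=cloud(c,d)
x,y,z=P[...,0],P[...,1],P[...,2]
for nm,c0 in [("L",(561.3,5)),("R",(548.6,-194))]:
    r=np.hypot(x-c0[0],y-c0[1])
    b=(r<100)&(r>18)&(z>130)&(z<150)
    Q=P[b]; print(nm,b.sum())
    if b.sum()<30: continue
    m=Q.mean(0); w,V=np.linalg.eigh(np.cov(Q[:,:2].T)); a=V[:,1]; s=(Q[:,:2]-m[:2])@a
    print(m,np.degrees(np.arctan2(a[1],a[0])),(m[:2]+a*s.min()).round(1),(m[:2]+a*s.max()).round(1),np.ptp(s))
    print(proj(c,np.array([[*c0,149]])))
```

```text
7.7667 [547.88451552 -92.40549727 331.64631659] [ 3.13088005 -0.03024517  0.76257424] [ 0.08258379  0.27946082 -0.72756278] [-0.25  0.42  0.55  1.68 -0.27  1.09  1.15]
L 1644
[558.86732743   8.99848296 142.70598177] 116.83189663491665 [597.6 -67.5] [525.9  74.2] 158.77708280951526
[[353.3642218  120.84304971]]
R 1201
[ 548.87753003 -189.54896478  142.89619799] 95.55703428825143 [ 557.  -272.6] [ 541.7 -116.2] 157.09547050150337
[[208.18991201 252.23681433]]
```

View pics/w4.png

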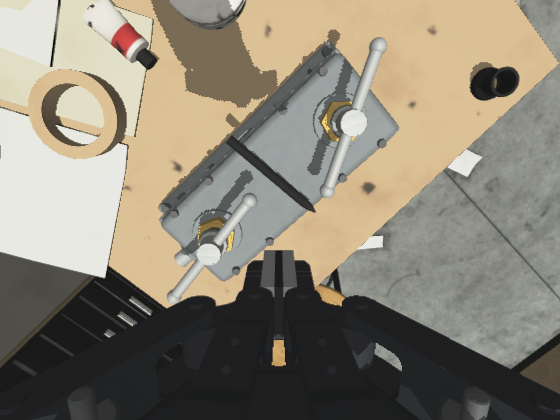

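Run:
```python
from h import *
p=np.load('pics/w4.npz')['p'][:,:,::-1]
cv2.imwrite('pics/z5.png',cv2.resize(p[80:160,305:395],None,fx=7,fy=7,interpolation=cv2.INTER_CUBIC))
cv2.imwrite('pics/z6.png',cv2.resize(p[195:275,165:255],None,fx=7,fy=7,interpolation=cv2.INTER_CUBIC))
```

```text
(no output)
```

View pics/z5.png

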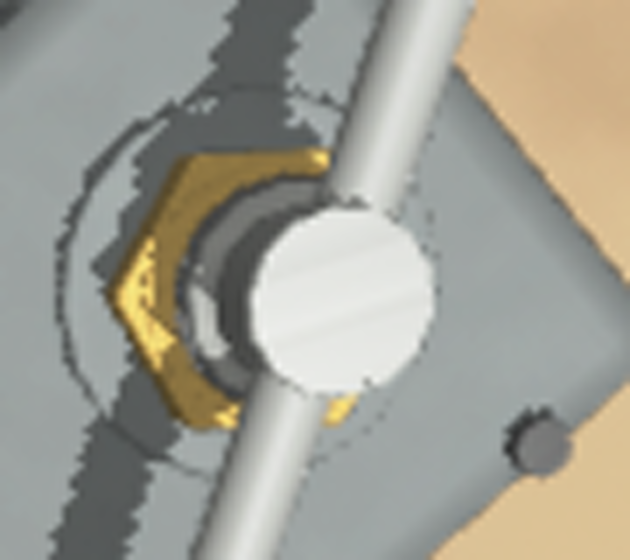

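View pics/z6.png

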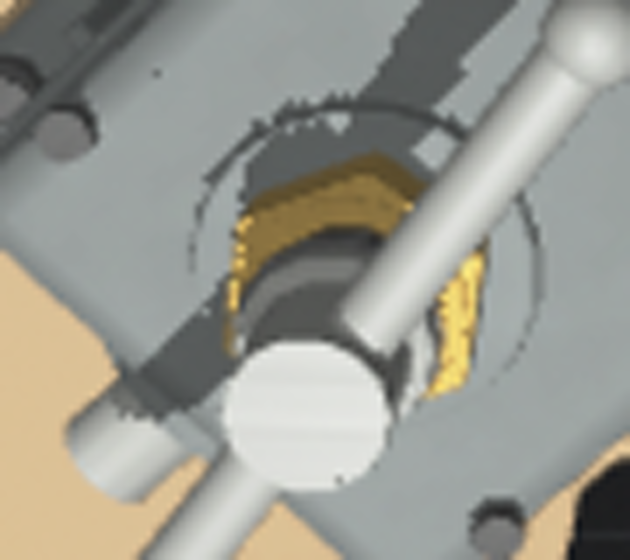

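Run:
```python
import corner;from corner import *
w=np.load('pics/w4.npz');c=dict(get_calibration("wrist"));c['xyz']=w['xyz'];c['attitude']=w['att']
corner.CC=np.array([562.,4.5])
corners(c,[(321.4,122.1),(333.6,102.9),(333.6,141.1)])
corner.CC=np.array([549,-194.5])
corners(c,[(218.1,220),(200.7,225.3),(234.6,229.3),(231.4,250.7)])
```

```text
[[546.2, -13.2], [541.4, 9.8], [570.8, -18.1]] centre [564.    4.5] phase mod60 46.1 cost 1.33
 about given centre: [(23.8, 48.3), (21.3, 45.6), (24.2, 51.2)]
[[537.9, -175.7], [527.3, -194.8], [559.9, -171.2], [575.4, -194.6]] centre [ 550.7 -194.5] phase mod60 3.3 cost 6.29
 about given centre: [(21.8, 0.5), (21.7, 0.7), (25.7, 5.0), (26.4, 59.8)]
```

{"op": "arm_command", "data": {"rot": [[0,0,7],[0,0,7],[0,0,7],[0,0,7],[0,0,7]], "slide": [[8,-28,0],[8,-28,0],[8,-28,0],[8,-28,0],[8,-28,0]], "gripper": [0,0,0,0,0]}}

```text
clock: 8.23
eef_pos: [589.8, -224.6, 334.7]
tool_rot: [3.132, -0.037, 1.383]
force: [0.5, -0.3, -1.2]
width: -0.3
```

{"op": "arm_command", "data": {"rot": [[0,0,7],[0,0,7],[0,0,6],[0,0,0],[0,0,0]], "slide": [[0,0,-10],[0,0,-10],[0,0,-10],[0,0,0],[0,0,0]], "gripper": [0,0,0,0,0]}}

```text
clock: 8.65
eef_pos: [589.8, -236.1, 305.5]
tool_rot: [3.129, -0.029, 1.721]
force: [1.0, -0.2, 0.0]
width: -0.2
```

```bash
python3 ang.py R 275.5
```

```text
clock 8.65 pos [ 589.8 -236.1  305.5] yaw 98.6 r 45.9 o 37.0
bar angle if touching 297.6 rho 58.9
force [ 1.  -0.2  0. ] tangential resist 0.8 rad 0.6 tz Nm about axis~ 0.034 qpos [ 0.18  0.56  0.29  1.46 -0.2   1.15  2.24]
4 [[-2.8, -3.3], [-3.3, -2.6], [-3.4, -2.3], [-3.6, -2.1], [-3.7, -1.8]]
7 [[-5.2, -5.3], [-6.0, -4.0], [-6.5, -3.3], [-6.8, -2.4], [-7.1, -1.6]]
tilt fix deg xyz [-1.7  0.5  0. ] yaw err (bar-90*0) 19.0
```

{"op": "arm_command", "data": {"rot": [[-1.7,0.5,-3],[0,0,0],[0,0,0],[0,0,0],[0,0,0]], "slide": [[4,-14,-5],[0,0,-36],[0,0,-36],[0,0,-36],[0,0,0]], "gripper": [0,0,0,0,0]}}

```text
clock: 9.07
eef_pos: [597.8, -250.1, 197.0]
tool_rot: [3.129, 0.008, 1.645]
force: [-1.0, 1.3, -0.8]
width: -0.2
```

```bash
python3 ang.py R 275.5
```

```text
clock 9.0667 pos [ 597.8 -250.1  197. ] yaw 94.3 r 60.6 o 43.6
bar angle if touching 298.0 rho 74.6
force [-1.   1.3 -0.8] tangential resist -0.3 rad -1.6 tz Nm about axis~ 0.004 qpos [ 0.18  0.67  0.29  1.58 -0.23  0.91  2.2 ]
4 [[-10.4, 11.0], [-3.2, -2.6], [-3.4, -2.4], [-3.6, -2.1], [-3.7, -1.9]]
7 [[-12.8, 9.0], [-6.0, -4.1], [-6.5, -3.3], [-6.8, -2.5], [-7.1, -1.7]]
tilt fix deg xyz [0.4 0.8 0. ] yaw err (bar-90*0) 23.8
```

{"op": "arm_command", "data": {"rot": [[0.4,0.8,1],[0,0,0],[0,0,0],[0,0,0],[0,0,0]], "slide": [[-6,2,-20],[0,0,-30],[0,0,-28],[0,0,0],[-12,0,0]], "gripper": [0,0,0,0,0]}}

```text
clock: 9.48
eef_pos: [587.9, -247.8, 127.0]
tool_rot: [3.13, 0.007, 1.653]
force: [0.6, -1.0, 1.5]
width: -0.3
```

```bash
python3 ang.py R 275.5
```

```text
clock 9.4833 pos [ 587.9 -247.8  127. ] yaw 94.7 r 57.3 o 34.0
bar angle if touching 291.4 rho 66.6
force [ 0.6 -1.   1.5] tangential resist 0.2 rad 1.1 tz Nm about axis~ -0.006 qpos [ 0.2   0.74  0.26  1.67 -0.26  0.75  2.23]
4 [[-6.1, 4.4], [-3.5, -2.2], [-3.7, -1.9], [-3.8, -1.7], [-3.9, -1.4]]
7 [[-8.7, 2.8], [-6.4, -3.4], [-6.8, -2.5], [-7.1, -1.7], [-7.2, -0.8]]
tilt fix deg xyz [0.3 0.7 0. ] yaw err (bar-90*0) 16.7
```

{"op": "arm_command", "data": {"rot": [[0.3,0.7,0.5],[0,0,0],[0,0,-3]], "slide": [[-7,-1,-8],[-6,-1,-5],[-6,0,-2]], "gripper": [0,0,0]}}

```text
clock: 9.73
eef_pos: [571.6, -251.3, 118.3]
tool_rot: [3.135, 0.004, 1.606]
force: [0.6, -1.4, 0.4]
width: 0.3
```

```bash
python3 ang.py R 275.5
```

```text
clock 9.7333 pos [ 571.6 -251.3  118.3] yaw 92.0 r 59.3 o 17.4
bar angle if touching 275.9 rho 61.8
force [ 0.6 -1.4  0.4] tangential resist 0.4 rad 1.5 tz Nm about axis~ -0.0 qpos [ 0.21  0.74  0.27  1.71 -0.27  0.72  2.22]
4 [[-4.1, 0.9], [-4.0, -1.2], [-4.1, -0.9], [-4.1, -0.6], [-4.1, -0.3]]
7 [[-7.1, 0.0], [-7.1, -1.5], [-7.2, -0.6], [-7.3, 0.3], [-7.2, 1.1]]
tilt fix deg xyz [0.2 0.4 0. ] yaw err (bar-90*0) 3.8
```

{"op": "arm_command", "data": {"rot": [[0,0.3,-3],[0,0,-5],[0,0,-5],[0,0,-5]], "slide": [[-5.5,1,-1],[-5.5,-0.5,-1],[-5.5,0,-1],[-5.5,1,-1]], "gripper": [0,0,0,0]}}

```text
clock: 10.07
eef_pos: [554.8, -253.6, 121.4]
tool_rot: [3.124, 0.007, 1.273]
force: [0.0, -0.6, -1.3]
width: 0.3
```

```bash
python3 ang.py R 255
```

```text
clock 10.0667 pos [ 554.8 -253.6  121.4] yaw 73.0 r 56.0 o 21.5
bar angle if touching 259.5 rho 60.0
force [ 0.  -0.6 -1.3] tangential resist 0.1 rad 0.6 tz Nm about axis~ -0.002 qpos [ 0.16  0.73  0.36  1.76 -0.36  0.7   1.98]
4 [[-4.0, 0.2], [-4.2, -0.0], [-4.1, 0.3], [-4.1, 0.6], [-4.1, 0.9]]
7 [[-7.2, 0.2], [-7.2, 0.6], [-7.1, 1.4], [-6.9, 2.3], [-6.6, 3.1]]
tilt fix deg xyz [0.7 0.8 0. ] yaw err (bar-90*0) 6.5
```

{"op": "arm_command", "data": {"rot": [[0.3,0.4,0],[0.3,0.4,-2]], "slide": [[-6,0.5,-4],[-6,1,-4]], "gripper": [0,0]}}

```text
clock: 10.23
eef_pos: [545.6, -253.4, 117.0]
tool_rot: [3.133, 0.002, 1.236]
force: [1.1, -0.2, 0.8]
width: 0.0
```

```bash
python3 ang.py R 250
```

```text
clock 10.2333 pos [ 545.6 -253.4  117. ] yaw 70.8 r 56.9 o 17.5
bar angle if touching 250.5 rho 59.5
force [ 1.1 -0.2  0.8] tangential resist 1.1 rad -0.2 tz Nm about axis~ 0.065 qpos [ 0.16  0.73  0.37  1.78 -0.38  0.7   1.97]
4 [[-4.1, 0.4], [-4.1, 0.6], [-4.0, 0.9], [-4.0, 1.2], [-3.9, 1.5]]
7 [[-7.2, 0.8], [-7.1, 1.7], [-6.8, 2.5], [-6.4, 3.3], [-6.0, 4.1]]
tilt fix deg xyz [0.3 0.4 0. ] yaw err (bar-90*0) -0.3
```

{"op": "arm_command", "data": {"rot": [[0.3,0.4,-5],[0,0,-5]], "slide": [[-6,1,-2],[-5.5,1.5,-2]], "gripper": [0,0]}}

```text
clock: 10.4
eef_pos: [535.6, -252.1, 114.6]
tool_rot: [3.138, -0.001, 1.056]
force: [1.3, -0.8, 0.9]
width: 0.0
```

```bash
python3 ang.py R 240
```

```text
clock 10.4 pos [ 535.6 -252.1  114.6] yaw 60.5 r 56.8 o 17.8
bar angle if touching 240.8 rho 59.6
force [ 1.3 -0.8  0.9] tangential resist 1.5 rad 0.1 tz Nm about axis~ 0.086 qpos [ 0.14  0.73  0.41  1.8  -0.43  0.7   1.85]
4 [[-4.0, 1.1], [-3.9, 1.3], [-3.8, 1.6], [-3.7, 1.9], [-3.6, 2.1]]
7 [[-6.9, 2.1], [-6.7, 2.8], [-6.3, 3.6], [-5.8, 4.4], [-5.2, 5.1]]
tilt fix deg xyz [0.  0.2 0. ] yaw err (bar-90*0) 0.3
```

{"op": "arm_command", "data": {"rot": [[0,0.2,-5],[0,0,-5]], "slide": [[-5.5,1.5,0],[-5,2.5,0]], "gripper": [0,0]}}

```text
clock: 10.57
eef_pos: [525.7, -249.0, 115.3]
tool_rot: [3.138, -0.001, 0.873]
force: [1.1, -1.2, -1.1]
width: -0.1
```

```bash
python3 ang.py R 230
```

```text
clock 10.5667 pos [ 525.7 -249.   115.3] yaw 50.0 r 56.8 o 17.9
bar angle if touching 230.9 rho 59.6
force [ 1.1 -1.2 -1.1] tangential resist 1.6 rad 0.2 tz Nm about axis~ 0.087 qpos [ 0.11  0.73  0.46  1.83 -0.48  0.69  1.72]
4 [[-3.7, 1.8], [-3.6, 2.0], [-3.5, 2.2], [-3.3, 2.5], [-3.2, 2.7]]
7 [[-6.5, 3.3], [-6.1, 4.0], [-5.6, 4.7], [-4.9, 5.3], [-4.3, 5.9]]
tilt fix deg xyz [0.1 0.2 0. ] yaw err (bar-90*0) 0.8
```

{"op": "arm_command", "data": {"rot": [[0,0.2,-5],[0,0,-5]], "slide": [[-5,2.5,-0.5],[-4.5,3,-0.5]], "gripper": [0,0]}}

```text
clock: 10.73
eef_pos: [516.7, -244.5, 115.2]
tool_rot: [3.139, 0.0, 0.689]
force: [1.1, 0.2, 1.1]
width: 0.0
```

```bash
python3 ang.py R 220
```

```text
clock 10.7333 pos [ 516.7 -244.5  115.2] yaw 39.5 r 56.9 o 18.2
bar angle if touching 221.2 rho 59.8
force [1.1 0.2 1.1] tangential resist 0.6 rad -1.0 tz Nm about axis~ 0.05 qpos [ 0.07  0.73  0.51  1.86 -0.53  0.69  1.59]
4 [[-3.2, 2.5], [-3.3, 2.6], [-3.1, 2.8], [-2.9, 3.0], [-2.7, 3.2]]
7 [[-5.7, 4.4], [-5.3, 4.9], [-4.7, 5.5], [-4.0, 6.1], [-3.2, 6.5]]
tilt fix deg xyz [0.1 0.1 0. ] yaw err (bar-90*0) 1.7
```

{"op": "arm_command", "data": {"rot": [[0,0,-5],[0,0,-5]], "slide": [[-4.5,3.5,-0.5],[-4,4,-0.5]], "gripper": [0,0]}}

```text
clock: 10.9
eef_pos: [510.0, -239.6, 115.5]
tool_rot: [3.133, -0.002, 0.506]
force: [1.3, -2.6, -1.1]
width: -0.1
```

```bash
python3 ang.py R 210
```

```text
clock 10.9 pos [ 510.  -239.6  115.5] yaw 29.0 r 56.3 o 20.2
bar angle if touching 213.2 rho 59.8
force [ 1.3 -2.6 -1.1] tangential resist 2.9 rad 0.3 tz Nm about axis~ 0.158 qpos [ 0.04  0.73  0.56  1.89 -0.59  0.69  1.45]
4 [[-2.8, 3.0], [-2.9, 3.0], [-2.7, 3.2], [-2.4, 3.4], [-2.2, 3.5]]
7 [[-5.0, 5.2], [-4.6, 5.6], [-3.9, 6.1], [-3.1, 6.6], [-2.3, 6.9]]
tilt fix deg xyz [0.4 0.4 0. ] yaw err (bar-90*0) 4.3
```

{"op": "arm_command", "data": {"rot": [[0.3,0.3,-2]], "slide": [[-3.5,4,-0.5]], "gripper": [0]}}

```text
clock: 10.98
eef_pos: [507.3, -236.8, 115.6]
tool_rot: [3.137, -0.001, 0.466]
force: [3.3, -1.5, -2.4]
width: -0.0
```

```bash
python3 ang.py R 208
```

```text
clock 10.9833 pos [ 507.3 -236.8  115.6] yaw 26.7 r 56.6 o 18.3
bar angle if touching 209.4 rho 59.5
force [ 3.3 -1.5 -2.4] tangential resist 2.9 rad -2.1 tz Nm about axis~ 0.204 qpos [ 0.03  0.73  0.57  1.89 -0.6   0.69  1.42]
4 [[-2.9, 3.0], [-2.7, 3.2], [-2.4, 3.4], [-2.2, 3.5], [-1.9, 3.7]]
7 [[-4.9, 5.4], [-4.2, 5.9], [-3.5, 6.4], [-2.7, 6.8], [-1.8, 7.0]]
tilt fix deg xyz [0.2 0.2 0. ] yaw err (bar-90*0) 2.6
```

Bite has likely begun (≈0.2 N m); single small steps now.

{"op": "arm_command", "data": {"rot": [[0,0,-3]], "slide": [[-3.5,4,-0.5]], "gripper": [0]}}

```text
clock: 11.07
eef_pos: [505.1, -234.3, 115.7]
tool_rot: [3.133, -0.003, 0.412]
force: [3.7, -3.2, -2.0]
width: -0.3
```

```bash
python3 ang.py R 205
```

```text
clock 11.0667 pos [ 505.1 -234.3  115.7] yaw 23.6 r 56.5 o 18.1
bar angle if touching 206.1 rho 59.3
force [ 3.7 -3.2 -2. ] tangential resist 4.5 rad -1.9 tz Nm about axis~ 0.288 qpos [ 0.01  0.73  0.59  1.91 -0.62  0.69  1.38]
4 [[-2.9, 3.1], [-2.5, 3.3], [-2.2, 3.5], [-2.0, 3.6], [-1.7, 3.8]]
7 [[-4.7, 5.6], [-3.9, 6.1], [-3.1, 6.6], [-2.3, 6.9], [-1.4, 7.1]]
tilt fix deg xyz [0.4 0.4 0. ] yaw err (bar-90*0) 2.5
```

{"op": "arm_command", "data": {"rot": [[0.3,0.3,-3]], "slide": [[-3.5,4,-0.5]], "gripper": [0]}}

```text
clock: 11.15
eef_pos: [502.6, -231.3, 115.8]
tool_rot: [3.137, -0.002, 0.357]
force: [2.5, -2.4, -1.9]
width: -0.2
```

```bash
python3 ang.py R 202
```

```text
clock 11.15 pos [ 502.6 -231.3  115.8] yaw 20.5 r 56.7 o 17.4
bar angle if touching 202.4 rho 59.3
force [ 2.5 -2.4 -1.9] tangential resist 3.2 rad -1.4 tz Nm about axis~ 0.206 qpos [ 0.    0.73  0.6   1.91 -0.63  0.69  1.34]
4 [[-2.7, 3.2], [-2.3, 3.5], [-2.0, 3.6], [-1.8, 3.8], [-1.5, 3.9]]
7 [[-4.4, 5.8], [-3.5, 6.4], [-2.7, 6.8], [-1.8, 7.0], [-0.9, 7.2]]
tilt fix deg xyz [0.2 0.2 0. ] yaw err (bar-90*0) 1.9
```

{"op": "arm_command", "data": {"rot": [[0.2,0.2,-3]], "slide": [[-3,4,-0.5]], "gripper": [0]}}

```text
clock: 11.23
eef_pos: [500.7, -228.8, 115.9]
tool_rot: [3.139, -0.002, 0.302]
force: [1.1, -3.1, -2.6]
width: -0.0
```

```bash
python3 ang.py R 199
```

```text
clock 11.2333 pos [ 500.7 -228.8  115.9] yaw 17.3 r 56.6 o 17.3
bar angle if touching 199.3 rho 59.2
force [ 1.1 -3.1 -2.6] tangential resist 3.3 rad -0.1 tz Nm about axis~ 0.187 qpos [-0.01  0.73  0.62  1.92 -0.65  0.7   1.3 ]
4 [[-2.6, 3.3], [-2.1, 3.6], [-1.8, 3.7], [-1.5, 3.9], [-1.3, 4.0]]
7 [[-4.2, 6.0], [-3.1, 6.6], [-2.3, 6.9], [-1.4, 7.1], [-0.6, 7.2]]
tilt fix deg xyz [0.1 0.1 0. ] yaw err (bar-90*0) 2.0
```

{"op": "arm_command", "data": {"rot": [[0,0,-3]], "slide": [[-3,4.2,-0.5]], "gripper": [0]}}

```text
clock: 11.32
eef_pos: [498.9, -226.2, 115.9]
tool_rot: [3.136, -0.004, 0.247]
force: [2.7, -3.6, -2.0]
width: 0.2
```

```bash
python3 ang.py R 195
```

```text
clock 11.3167 pos [ 498.9 -226.2  115.9] yaw 14.1 r 56.3 o 18.2
bar angle if touching 196.3 rho 59.2
force [ 2.7 -3.6 -2. ] tangential resist 4.2 rad -1.5 tz Nm about axis~ 0.265 qpos [-0.02  0.73  0.63  1.93 -0.66  0.69  1.26]
4 [[-2.4, 3.5], [-1.9, 3.7], [-1.6, 3.8], [-1.3, 3.9], [-1.1, 4.0]]
7 [[-3.9, 6.2], [-2.8, 6.7], [-1.9, 7.0], [-1.1, 7.2], [-0.2, 7.3]]
tilt fix deg xyz [0.3 0.3 0. ] yaw err (bar-90*0) 2.1
```

{"op": "arm_command", "data": {"rot": [[0.3,0.3,-4]], "slide": [[-2.5,4.5,-0.5]], "gripper": [0]}}

```text
clock: 11.4
eef_pos: [497.6, -224.3, 116.2]
tool_rot: [3.137, -0.002, 0.174]
force: [1.5, -9.2, -1.2]
width: 0.1
```

```bash
python3 ang.py R 193
```

```text
clock 11.4 pos [ 497.6 -224.3  116.2] yaw 10.0 r 56.5 o 18.0
bar angle if touching 194.0 rho 59.3
force [ 1.5 -9.2 -1.2] tangential resist 9.3 rad 0.8 tz Nm about axis~ 0.515 qpos [-0.04  0.74  0.65  1.93 -0.68  0.7   1.2 ]
4 [[-2.2, 3.6], [-1.7, 3.8], [-1.5, 3.9], [-1.2, 4.0], [-0.9, 4.1]]
7 [[-3.5, 6.4], [-2.5, 6.8], [-1.6, 7.1], [-0.8, 7.2], [0.1, 7.3]]
tilt fix deg xyz [0.2 0.2 0. ] yaw err (bar-90*0) 4.1
```

```bash
cat > bar.py <<'E'
import sys;from h import *
C={'L':(562,4.5),'R':(549.3,-194.3)}[sys.argv[1]];g=float(sys.argv[2])
c=get_calibration("wrist");p,d=get_image("wrist");P=cloud(c,d)
cv2.imwrite(f"pics/{sys.argv[3]}.png",p[:,:,::-1]);np.savez(f"pics/{sys.argv[3]}.npz",p=p,d=d,xyz=c['xyz'],att=c['attitude'])
D=P[...,:2]-np.array(C);z=P[...,2]
t=np.radians(g);e=np.array([np.cos(t),np.sin(t)]);n=np.array([-e[1],e[0]])
sat=p.max(2)-p.min(2).astype(int)
for lo,hi in ((20,78),(-78,-20),(-78,78)):
    s=D@e;q=D@n
    m=(s>lo)&(s<hi)&(np.abs(s)>18)&(np.abs(q)<20)&(z>137)&(z<147)&(p.mean(2)>120)
    if m.sum()<30: print(lo,hi,m.sum());continue
    # top ridge: fit line q vs s
    k=np.polyfit(s[m],q[m],1); print(lo,hi,m.sum(),'angle',round(g+np.degrees(np.arctan(k[0])),1),'offset',k[1].round(1))
E
python3 bar.py R 194 w5
```

```text
20 78 1116 angle 196.1 offset -2.3
-78 -20 2075 angle 194.0 offset 0.1
-78 78 3384 angle 193.5 offset -0.3
```

View pics/w5.png

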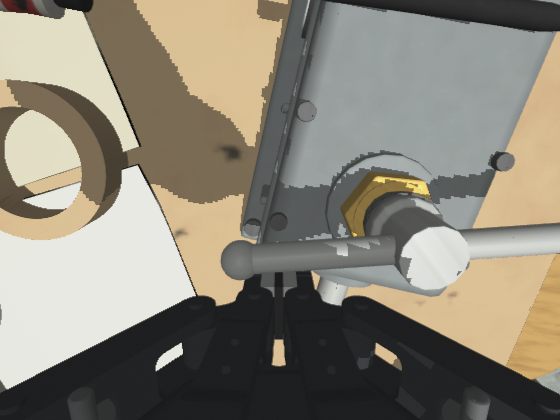

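{"op": "arm_command", "data": {"rot": [[0,0,0],[0,0,-2]], "slide": [[-2,8,0],[-2,8,0]], "gripper": [0,0]}}

```text
clock: 11.62
eef_pos: [497.9, -221.6, 118.6]
tool_rot: [3.112, -0.01, 0.129]
force: [4.2, -15.1, -10.7]
width: 0.0
```

```bash
python3 ang.py R 190
```

```text
clock 11.6167 pos [ 497.9 -221.6  118.6] yaw 7.4 r 54.7 o 18.4
bar angle if touching 191.4 rho 57.7
force [  4.2 -15.1 -10.7] tangential resist 15.7 rad -1.1 tz Nm about axis~ 0.883 qpos [-0.07  0.73  0.67  1.95 -0.69  0.67  1.16]
4 [[-3.6, 3.4], [-1.6, 3.8], [-1.3, 3.9], [-1.0, 4.0], [-0.7, 4.1]]
7 [[-4.8, 6.2], [-2.2, 6.9], [-1.3, 7.1], [-0.4, 7.2], [0.4, 7.2]]
tilt fix deg xyz [1.6 0.8 0. ] yaw err (bar-90*0) 4.0
```

{"op": "arm_command", "data": {"rot": [[1.5,0.5,0],[1,0.5,-2]], "slide": [[-3,8,-1.5],[-3,8,-1.5]], "gripper": [0,0]}}

```text
clock: 11.78
eef_pos: [496.0, -219.3, 118.0]
tool_rot: [3.131, -0.007, 0.088]
force: [4.1, -14.7, -6.4]
width: -0.2
```

```bash
python3 ang.py R 186
```

```text
clock 11.7833 pos [ 496.  -219.3  118. ] yaw 5.0 r 54.9 o 19.6
bar angle if touching 188.7 rho 58.4
force [  4.1 -14.7  -6.4] tangential resist 15.2 rad -1.8 tz Nm about axis~ 0.877 qpos [-0.06  0.74  0.68  1.95 -0.7   0.7   1.13]
4 [[-2.8, 3.6], [-1.4, 3.9], [-1.1, 4.0], [-0.8, 4.1], [-0.5, 4.1]]
7 [[-3.9, 6.6], [-1.9, 7.0], [-1.0, 7.2], [-0.1, 7.3], [0.8, 7.2]]
tilt fix deg xyz [0.6 0.4 0. ] yaw err (bar-90*0) 3.7
```

{"op": "arm_command", "data": {"rot": [[0.5,0.3,-2],[0.3,0,-2]], "slide": [[-3,9,0],[-2,9,0]], "gripper": [0,0]}}

```text
clock: 11.95
eef_pos: [495.6, -217.4, 120.3]
tool_rot: [3.118, -0.014, 0.008]
force: [1.8, -15.1, -10.2]
width: 0.2
```

```bash
python3 ang.py R 182
```

```text
clock 11.95 pos [ 495.6 -217.4  120.3] yaw 0.5 r 53.8 o 21.6
bar angle if touching 186.8 rho 58.0
force [  1.8 -15.1 -10.2] tangential resist 15.3 rad -0.0 tz Nm about axis~ 0.846 qpos [-0.09  0.73  0.71  1.96 -0.72  0.69  1.07]
4 [[-3.1, 3.7], [-1.2, 4.0], [-1.0, 4.0], [-0.7, 4.1], [-0.4, 4.1]]
7 [[-4.1, 6.6], [-1.6, 7.1], [-0.7, 7.2], [0.1, 7.3], [1.0, 7.2]]
tilt fix deg xyz [1.4 0.8 0. ] yaw err (bar-90*0) 6.3
```

{"op": "arm_command", "data": {"rot": [[1.4,0.8,2],[0.8,0.4,0]], "slide": [[-3,12,-4],[-3,12,-3]], "gripper": [0,0]}}

```text
clock: 12.12
eef_pos: [492.5, -211.3, 116.8]
tool_rot: [3.126, -0.004, 0.035]
force: [2.4, -16.5, 3.7]
width: -0.3
```

```bash
python3 ang.py R 182
```

```text
clock 12.1167 pos [ 492.5 -211.3  116.8] yaw 2.0 r 56.7 o 15.3
bar angle if touching 180.3 rho 58.7
force [  2.4 -16.5   3.7] tangential resist 16.5 rad -2.3 tz Nm about axis~ 0.967 qpos [-0.09  0.74  0.69  1.96 -0.72  0.69  1.08]
4 [[-1.9, 4.0], [-0.8, 4.1], [-0.5, 4.1], [-0.2, 4.1], [0.1, 4.2]]
7 [[-2.5, 7.1], [-0.8, 7.2], [0.1, 7.3], [1.0, 7.2], [1.8, 7.0]]
tilt fix deg xyz [0.9 0.3 0. ] yaw err (bar-90*0) -1.7
```

{"op": "arm_command", "data": {"rot": [[0.9,0.3,-4],[0.5,0,-2]], "slide": [[-1,11,-1],[0,11,-1]], "gripper": [0,0]}}

```text
clock: 12.28
eef_pos: [492.7, -207.5, 118.8]
tool_rot: [3.123, -0.01, -0.083]
force: [-3.2, -15.9, -1.7]
width: -0.1
```

```bash
python3 ang.py R 176; python3 bar.py R 177 w6
```

```text
clock 12.2833 pos [ 492.7 -207.5  118.8] yaw -4.7 r 54.8 o 17.4
bar angle if touching 176.4 rho 57.5
force [ -3.2 -15.9  -1.7] tangential resist 16.0 rad 2.2 tz Nm about axis~ 0.844 qpos [-0.12  0.74  0.73  1.97 -0.75  0.7   0.99]
4 [[-2.8, 4.2], [-0.5, 4.1], [-0.2, 4.1], [0.1, 4.2], [0.4, 4.1]]
7 [[-3.2, 7.3], [-0.3, 7.3], [0.6, 7.2], [1.4, 7.1], [2.3, 6.9]]
tilt fix deg xyz [1.1 0.5 0. ] yaw err (bar-90*0) 1.2
20 78 1331 angle 180.4 offset -3.3
-78 -20 2243 angle 177.8 offset -0.2
-78 78 3746 angle 177.1 offset -0.8
```

View pics/w6.png

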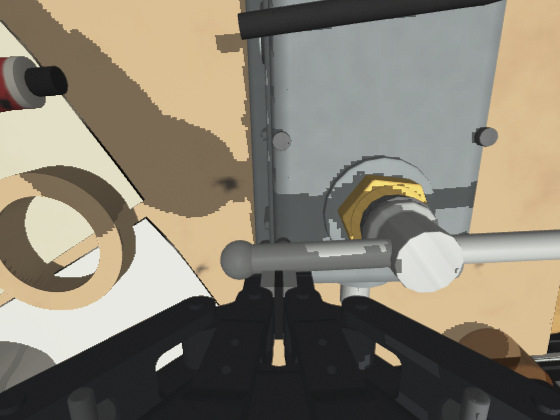

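{"op": "arm_command", "data": {"rot": [[1,0.5,-2],[0.5,0,-2]], "slide": [[0,11,-2],[0,10,-1]], "gripper": [0,0]}}

```text
clock: 12.5
eef_pos: [491.5, -203.0, 118.7]
tool_rot: [3.123, -0.006, -0.165]
force: [-1.2, -16.2, -4.0]
width: 0.2
```

```bash
python3 ang.py R 172; python3 bar.py R 174 w7;  python3 - <<'E'
from h import *
p=np.load('pics/w7.npz')['p'][:,:,::-1]
cv2.imwrite('pics/z7.png',cv2.resize(p[150:270,320:460],None,fx=5,fy=5,interpolation=cv2.INTER_CUBIC))
p=np.load('pics/w5.npz')['p'][:,:,::-1]
cv2.imwrite('pics/z8.png',cv2.resize(p[150:270,320:460],None,fx=5,fy=5,interpolation=cv2.INTER_CUBIC))
E
```

```text
clock 12.5 pos [ 491.5 -203.   118.7] yaw -9.5 r 55.3 o 16.8
bar angle if touching 171.8 rho 57.8
force [ -1.2 -16.2  -4. ] tangential resist 16.2 rad -1.1 tz Nm about axis~ 0.913 qpos [-0.14  0.75  0.76  1.98 -0.77  0.71  0.92]
4 [[-2.2, 4.4], [-0.2, 4.1], [0.1, 4.2], [0.4, 4.1], [0.7, 4.1]]
7 [[-2.4, 7.5], [0.3, 7.3], [1.1, 7.2], [2.0, 7.0], [2.8, 6.7]]
tilt fix deg xyz [1.1 0.2 0. ] yaw err (bar-90*0) 1.3
20 78 2526 angle 174.7 offset -2.1
-78 -20 2296 angle 173.4 offset -0.3
-78 78 5075 angle 173.0 offset -0.6
```

View pics/z7.png

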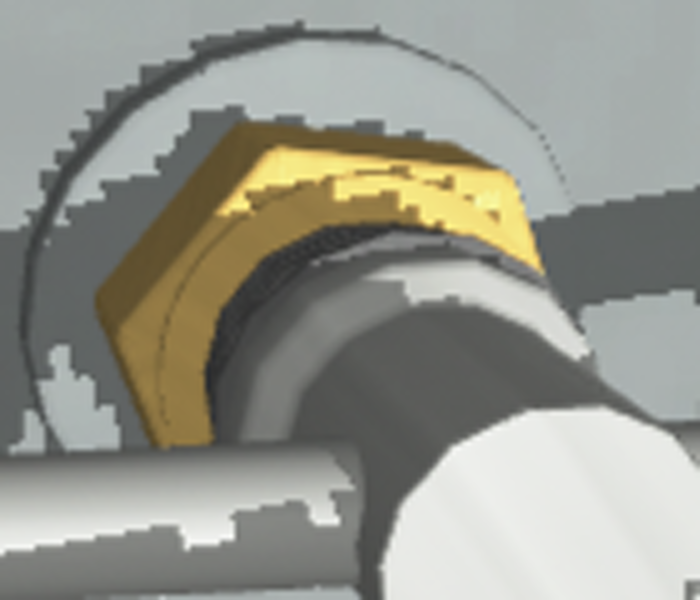

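View pics/z8.png

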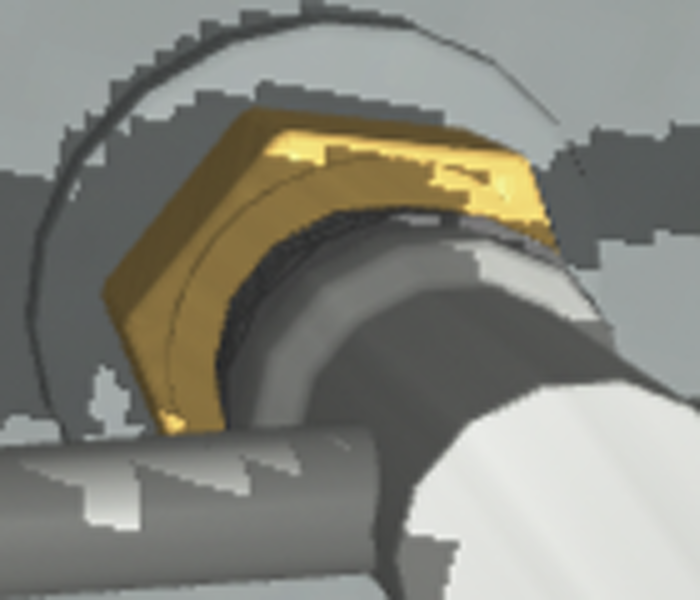

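Run:
```python
import corner;from corner import *
corner.CC=np.array([549.5,-195])
for n,uv in (('w5',[(376.4,176),(345,213.6),(424.4,180.6)]),('w7',[(374.4,179.6),(344,215),(421.6,184)])):
    w=np.load(f'pics/{n}.npz');c=dict(get_calibration("wrist"));c['xyz']=w['xyz'];c['attitude']=w['att']
    corners(c,uv)
```

```text
[[536.7, -175.9], [526.2, -196.8], [560.0, -174.1]] centre [ 550.  -195.7] phase mod60 4.0 cost 0.51
 about given centre: [(23.0, 3.8), (23.4, 4.5), (23.4, 3.4)]
[[544.2, -172.7], [527.6, -188.3], [566.8, -178.7]] centre [ 550.1 -195.6] phase mod60 44.0 cost 1.02
 about given centre: [(22.9, 43.5), (22.9, 43.0), (23.7, 43.2)]
```

{"op": "arm_command", "data": {"rot": [[0,0,0],[0,0,0],[1,0,0],[0,0,0],[0,0,0]], "slide": [[-2,-15,0],[-1,-10,0],[0,0,35],[0,0,40],[0,0,40]], "gripper": [0,0,0,0,0]}}

```text
clock: 12.97
eef_pos: [481.8, -228.4, 230.4]
tool_rot: [-3.14, 0.015, -0.169]
force: [1.6, 0.8, -0.6]
width: -0.5
```

{"op": "arm_command", "data": {"rot": [[0,0,7],[0,0,7],[0,0,7],[0,0,7],[0,0,7]], "slide": [[0,20,40],[15,30,30],[15,30,0],[15,30,0],[10,20,0]], "gripper": [0,0,0,0,0]}}

```text
clock: 13.38
eef_pos: [536.4, -106.2, 310.0]
tool_rot: [3.136, 0.002, 0.45]
force: [1.6, 0.5, -1.0]
width: -0.3
```

{"op": "arm_command", "data": {"rot": [[0,0,7],[0,0,7],[0,0,5],[0,0,0],[0,0,0]], "slide": [[0,0,0],[0,0,0],[0,0,0],[0,0,0],[0,0,0]], "gripper": [0,0,0,0,0]}}

```text
clock: 13.8
eef_pos: [538.9, -95.2, 311.2]
tool_rot: [-3.139, -0.004, 0.799]
force: [-0.2, 0.3, 0.6]
width: -0.0
```

```bash
python3 bar.py L 116.8 w8
python3 - <<'E'
from h import *
s=telemetry.read_state();print(s['clock'],s['eef_pos'],s['tool_rot'])
p,d=get_image("scene");cv2.imwrite('pics/s8.png',p[:,:,::-1])
w=np.load('pics/w8.npz');c=get_calibration('wrist');P=cloud(c,w['d'])
D=P[...,:2]-np.array((549.3,-194.3))
for g in (174,):
    t=np.radians(g);e=np.array([np.cos(t),np.sin(t)]);n=np.array([-e[1],e[0]]);a=D@e;q=D@n
    m=(abs(a)>18)&(abs(a)<78)&(abs(q)<20)&(P[...,2]>137)&(P[...,2]<147);k=np.polyfit(a[m],q[m],1);print('R bar',m.sum(),g+np.degrees(k[0]))
E
```

```text
20 78 870 angle 117.0 offset 0.1
-78 -20 682 angle 116.6 offset 0.1
-78 78 1604 angle 116.8 offset 0.3
13.85 [538.88067659 -95.44529343 311.20411844] [-3.13958969 -0.00407921  0.79821011]
R bar 971 174.19679201634133
```

View pics/w8.png

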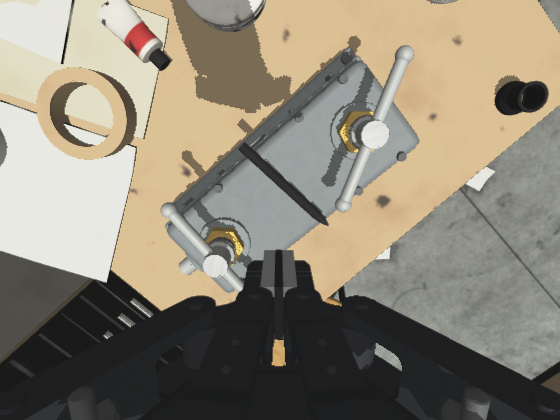

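View pics/s8.png

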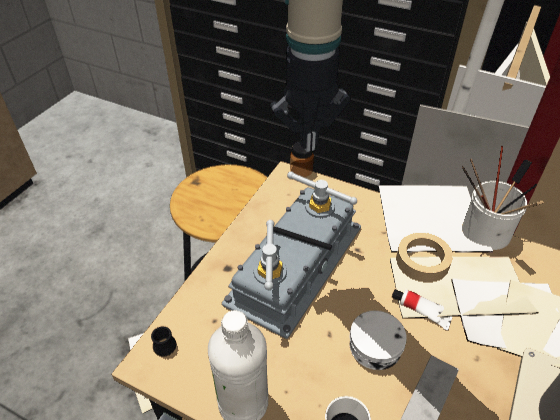

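{"op": "arm_command", "data": {"rot": [[0,0,-7],[0,0,-7],[0,0,-7],[0,0,-7],[0,0,-7]], "slide": [[-8,26,0],[-8,26,0],[-8,26,0],[-8,26,0],[-5,20,0]], "gripper": [0,0,0,0,0]}}

```text
clock: 14.32
eef_pos: [499.8, 22.3, 311.8]
tool_rot: [3.139, -0.002, 0.168]
force: [-0.3, -0.0, 0.6]
width: -0.2
```

{"op": "arm_command", "data": {"rot": [[0,0,-7],[0,0,-7],[0,0,-7],[0,0,-7],[0,0,-7]], "slide": [[0,0,-10],[0,0,-10],[0,0,-10],[0,0,-10],[0,0,-10]], "gripper": [0,0,0,0,0]}}

```text
clock: 14.73
eef_pos: [499.5, 29.4, 261.7]
tool_rot: [-3.139, -0.004, -0.456]
force: [-0.1, 0.1, 0.4]
width: -0.2
```

{"op": "arm_command", "data": {"rot": [[0,0,-7],[0,0,-7],[0,0,-7],[0,0,-7],[0,0,-7]], "slide": [[0,0,0],[0,0,0],[0,0,0],[0,0,0],[0,0,0]], "gripper": [0,0,0,0,0]}}

```text
clock: 15.15
eef_pos: [497.7, 29.4, 259.6]
tool_rot: [3.141, -0.002, -1.081]
force: [-0.0, 0.2, 0.0]
width: 0.0
```

```bash
python3 ang.py L 116.8
```

```text
clock 15.15 pos [497.7  29.4 259.6] yaw -62.0 r 50.4 o 45.7
bar angle if touching 144.5 rho 68.1
force [-0.   0.2  0. ] tangential resist -0.1 rad 0.1 tz Nm about axis~ -0.011 qpos [-0.85  0.67  1.23  1.91 -0.71  1.09 -0.42]
4 [[8.8, -1.3], [1.7, 3.8], [2.0, 3.6], [2.3, 3.5], [2.5, 3.3]]
7 [[10.0, 1.5], [3.6, 6.3], [4.3, 5.8], [5.0, 5.3], [5.6, 4.6]]
tilt fix deg xyz [ 0.1 -0.   0. ] yaw err (bar-90*0) 26.5
```

```bash
python3 bar.py L 116.8 w9
python3 - <<'E'
from h import *
p=np.load('pics/w9.npz')['p'][:,:,::-1]
cv2.imwrite('pics/z9.png',p)
E
```

```text
20 78 1143 angle 116.5 offset -0.8
-78 -20 1166 angle 116.9 offset -1.0
-78 78 2388 angle 116.8 offset -1.0
```

View pics/z9.png

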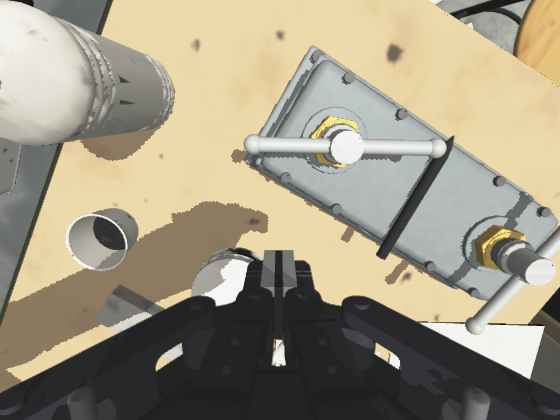

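{"op": "arm_command", "data": {"rot": [[0,0,6],[0,0,6],[0,0,6],[0,0,0]], "slide": [[0,0,-20],[0,0,-20],[0,0,-20],[0,0,0]], "gripper": [0,0,0,0]}}

```text
clock: 15.53
eef_pos: [498.9, 28.7, 198.0]
tool_rot: [3.14, -0.006, -0.755]
force: [-1.1, 0.5, -0.4]
width: -0.2
```

```bash
python3 ang.py L 116.8
```

```text
clock 15.5333 pos [498.9  28.7 198. ] yaw -43.3 r 49.3 o 45.0
bar angle if touching 144.5 rho 66.7
force [-1.1  0.5 -0.4] tangential resist 0.2 rad 1.1 tz Nm about axis~ -0.006 qpos [-0.76  0.68  1.04  1.99 -0.75  0.92 -0.08]
4 [[7.6, -0.5], [1.8, 3.8], [2.0, 3.6], [2.3, 3.5], [2.5, 3.3]]
7 [[8.9, 2.3], [3.6, 6.3], [4.3, 5.8], [5.0, 5.3], [5.6, 4.6]]
tilt fix deg xyz [0.3 0.2 0. ] yaw err (bar-90*0) 7.7
```

{"op": "arm_command", "data": {"rot": [[0.3,0.2,0],[0,0,0],[0,0,0],[0,0,0]], "slide": [[-2,5,-25],[0,0,-27],[0,0,-25],[0,0,0]], "gripper": [0,0,0,0]}}

```text
clock: 15.87
eef_pos: [499.8, 33.3, 122.1]
tool_rot: [-3.136, -0.003, -0.762]
force: [0.4, 1.0, 0.2]
width: 0.0
```

```bash
python3 ang.py L 116.8
```

```text
clock 15.8667 pos [499.8  33.3 122.1] yaw -43.7 r 53.0 o 42.2
bar angle if touching 140.7 rho 67.8
force [0.4 1.  0.2] tangential resist -1.0 rad 0.3 tz Nm about axis~ -0.071 qpos [-0.68  0.77  0.9   2.05 -0.91  0.77  0.04]
4 [[8.4, -1.7], [2.0, 3.6], [2.2, 3.5], [2.5, 3.3], [2.7, 3.1]]
7 [[9.9, 1.1], [4.0, 6.1], [4.7, 5.6], [5.3, 4.9], [5.9, 4.3]]
tilt fix deg xyz [-0.1  0.4  0. ] yaw err (bar-90*0) 4.4
```

{"op": "arm_command", "data": {"rot": [[0,0,-5],[0,0.3,-5],[0,0,-4]], "slide": [[7,3.5,-2],[6,3,-2],[4,2,0]], "gripper": [0,0,0]}}

```text
clock: 16.12
eef_pos: [517.9, 40.6, 121.8]
tool_rot: [-3.139, 0.0, -1.024]
force: [0.5, -1.1, 0.0]
width: -0.2
```

```bash
python3 ang.py L 116.8
```

```text
clock 16.1167 pos [517.9  40.6 121.8] yaw -58.7 r 51.4 o 22.7
bar angle if touching 123.0 rho 56.2
force [ 0.5 -1.1  0. ] tangential resist 0.2 rad -1.2 tz Nm about axis~ 0.029 qpos [-0.71  0.83  0.97  2.   -0.95  0.85 -0.21]
4 [[0.9, 6.0], [3.0, 2.9], [3.2, 2.6], [3.4, 2.4], [3.5, 2.2]]
7 [[3.1, 8.1], [5.6, 4.6], [6.1, 3.9], [6.6, 3.1], [6.9, 2.3]]
tilt fix deg xyz [-0.1  0.1  0. ] yaw err (bar-90*0) 1.7
```

{"op": "arm_command", "data": {"rot": [[0,0,-3],[0,0,0]], "slide": [[3.5,5,-2],[5,3,-1]], "gripper": [0,0]}}

```text
clock: 16.28
eef_pos: [526.4, 47.0, 122.1]
tool_rot: [-3.141, -0.002, -1.085]
force: [-12.6, -5.7, 1.3]
width: 0.1
```

```bash
python3 ang.py L 116.8
```

```text
clock 16.2833 pos [526.4  47.  122.1] yaw -62.1 r 53.2 o 12.2
bar angle if touching 111.6 rho 54.6
force [-12.6  -5.7   1.3] tangential resist 13.8 rad -0.7 tz Nm about axis~ 0.727 qpos [-0.73  0.85  0.99  1.98 -0.95  0.88 -0.29]
4 [[1.5, 7.2], [3.5, 2.2], [3.7, 2.0], [3.8, 1.7], [3.9, 1.4]]
7 [[4.1, 8.9], [6.4, 3.4], [6.8, 2.6], [7.1, 1.7], [7.2, 0.8]]
tilt fix deg xyz [0.1 0.1 0. ] yaw err (bar-90*0) -6.3
```

```bash
python3 bar.py L 115 w10
```

```text
20 78 3930 angle 114.0 offset -1.2
-78 -20 2747 angle 115.5 offset -2.1
-78 78 6941 angle 115.2 offset -2.3
```

{"op": "arm_command", "data": {"rot": [[0,0,-1],[0,0,-1]], "slide": [[7,3.5,0],[6,3,0]], "gripper": [0,0]}}

```text
clock: 16.5
eef_pos: [527.4, 48.0, 122.6]
tool_rot: [3.118, 0.003, -1.122]
force: [-13.2, -7.6, -1.1]
width: 0.1
```

```bash
python3 ang.py L 113|head -3; python3 bar.py L 113 w11;python3 - <<'E'
from h import *
p=np.load('pics/w11.npz')['p'][:,:,::-1]
cv2.imwrite('pics/z11.png',cv2.resize(p[150:270,320:460],None,fx=5,fy=5,interpolation=cv2.INTER_CUBIC))
E
```

```text
clock 16.5 pos [527.4  48.  122.6] yaw -64.3 r 52.8 o 14.4
bar angle if touching 110.2 rho 54.8
force [-13.2  -7.6  -1.1] tangential resist 15.0 rad -2.6 tz Nm about axis~ 0.825 qpos [-0.73  0.87  1.01  1.95 -0.93  0.92 -0.35]
20 78 3877 angle 112.4 offset -1.4
-78 -20 2742 angle 113.8 offset -2.4
-78 78 6892 angle 113.6 offset -2.5
```

View pics/z11.png

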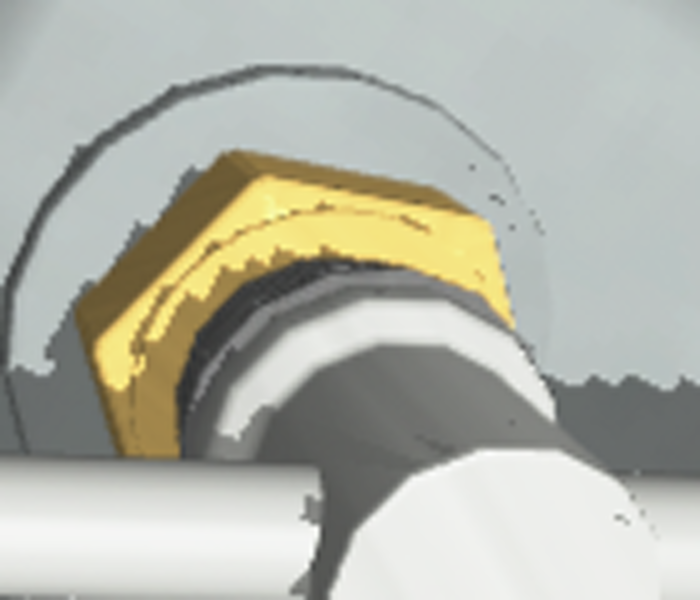

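Run:
```python
import corner;from corner import *
corner.CC=np.array([562.5,3.5])
w=np.load(f'pics/w11.npz');c=dict(get_calibration("wrist"));c['xyz']=w['xyz'];c['attitude']=w['att']
corners(c,[(371.6,186),(339.4,220),(417.4,192.6)])
```

```text
[[579.3, 20.5], [556.5, 26.3], [586.4, -1.9]] centre [562.9   3.2] phase mod60 46.6 cost 0.36
 about given centre: [(23.9, 45.4), (23.6, 44.7), (24.5, 47.2)]
```

{"op": "arm_command", "data": {"rot": [[0,0,0],[0,0,0],[0,0,0],[0,0,6],[0,0,6]], "slide": [[-14,-7,0],[-10,-5,0],[0,0,35],[0,0,38],[0,0,38]], "gripper": [0,0,0,0,0]}}

```text
clock: 16.97
eef_pos: [495.8, 33.2, 236.1]
tool_rot: [3.099, 0.007, -0.912]
force: [1.0, 1.6, -0.8]
width: 0.3
```

{"op": "arm_command", "data": {"rot": [[0,0,7],[0,0,7],[0,0,7],[0,0,0],[0,0,0]], "slide": [[0,-15,38],[0,-25,38],[0,-30,0],[0,-30,0],[0,0,0]], "gripper": [0,0,0,0,0]}}

```text
clock: 17.38
eef_pos: [500.1, -71.5, 327.1]
tool_rot: [3.106, -0.016, -0.531]
force: [-0.3, -0.4, -0.5]
width: -0.0
```

```bash
python3 bar.py L 113.5 w12
python3 - <<'E'
from h import *
s=telemetry.read_state();print(s['clock'],s['eef_pos'],s['force'],s['qpos'].round(2))
p,d=get_image("scene");c=get_calibration("scene")
a=cv2.imread('pics/scene0.png')[:,:,::-1];P=cloud(c,d);P0=np.load('pics/scene0P.npy')
out=p[:,:,::-1].copy();cv2.imwrite('pics/s12.png',out)
for nm,c0 in (('loupe',(692,172)),('jar',(665,-360))):
    for Q in (P0,P):
        m=(np.hypot(Q[...,0]-c0[0],Q[...,1]-c0[1])<45)&(Q[...,2]>8);print(nm,m.sum(),Q[m].mean(0).round(1))
E
```

```text
20 78 919 angle 115.6 offset -0.5
-78 -20 777 angle 115.9 offset -0.4
-78 78 1749 angle 115.7 offset -0.6
17.4333 [500.37291018 -68.87585954 326.6430503 ] [ 0.4231878  -0.15924834  1.15238457] [-0.66  0.51  1.11  1.8  -0.46  1.14  0.07]
loupe 498 [681.7 188.8  26.7]
loupe 501 [681.8 188.7  26.5]
jar 723 [ 665.9 -360.    52.1]
jar 717 [ 665.8 -360.3   52.4]
```

View pics/s12.png

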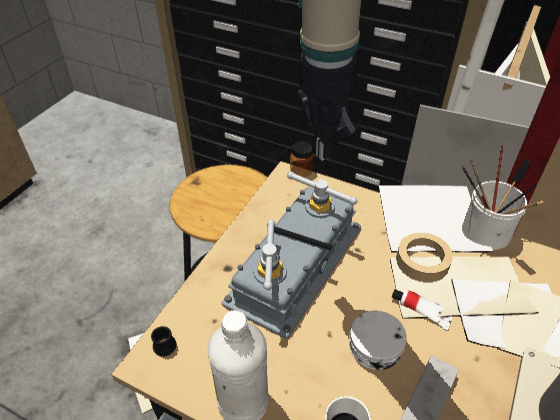

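Run:
```python
from cell import ctrl
print(ctrl.finish_job())
```

```text
the job is handed in; nothing more can be done
None
```

Both plugs are snug and turned roughly 16–20° further, well under the 45° limit. I pushed each cross bar clockwise with the closed fingers, left plug first, and handed the job in at 17.4 s with the arm clear of everything.

| Plug | Bar at snug (force rise) | Bar at the end | Turn past snug by bar | Bush turn by camera | Resisting torque past snug |
|---|---|---|---|---|---|
| Left | about 132° | 115.7° | 16–17° | about 18–19° | about 0.8–0.93 N m |
| Right | about 194.5° | 174.2° | about 20° | about 20° | about 0.85–0.97 N m |

- **Left plug:** the two measurements differ by about 2°, and both fall slightly short of 20°. I pushed it a second time to close the gap. While pressed, the close camera view read 113.6°, but once released the bar had gained only about 1°. I accepted that as about 20°.
- **Right plug:** bar and bush agree.
- **Pen, loupe and jar:** the loupe and jar measured within 0.5 mm of where they started. I checked the pen only by eye, and it looked undisturbed.
- **Forces:** the readings I took stayed at about 20 N or less at the wrist.

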